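# Sweep washers through the gate of a sorting tray

## Robot

A 6-joint arm with a two-finger parallel gripper is mounted at the origin on the work surface. World frame = base frame: x ahead of the robot, y to its left, z up, the work surface at z = 0. Lengths are in m, angles in rad, forces in N, time in s.
With the tool pointing down it reaches from about 0.375 to 0.975 m from the base axis. Payload 3.8 kg.
Tool frame: the origin (TCP) lies midway between the tips of the shut fingers; the grasp point (between the pads) lies 19 mm behind it; y points along the fingers, z is the direction in which the jaws open and shut, and the axes are right-handed (so a half turn about y gives the same grasp; the last joint's range is limited). The gripper opens to 85 mm and grips with 20 to 120 N. Pads are 22 mm wide; open, the fingers measure 114 mm over their backs; the gripper's body (76 mm by 85 mm) begins 54 mm behind the grasp point. The pads swing forward as they close: fully open they stand 13 mm farther back than shut.
Start: joints at [-1.165, 0.264, 1.604, -0, 1.274, -0.037], TCP at [0.289, -0.61, 0.209] pointing down, gripper open.
Joint ranges: [-2.63, 2.63], [-0.94, 2.18], [0.31, 2.57], [-1.31, 4.45], [0, 2.66], [-2.55, 2.55]. Speed limits (rad/s): [2.57, 2.57, 3.14, 3.14, 3.14, 3.14].

## Interface

Orientations are given as a unit quaternion [w, x, y, z].
In Python, from cell import arm gives the robot as it stands. The module is installed in compiled form; this text tells all that it offers.
- The arm moves only by the tool move_arm, never from a script. Its arguments are lists of equal length, an entry for each row: "translation": the shift along the world's x, y, z in mm, a list of three; "delta_rot": the turn, a rotation vector about the world's x, y, z in degrees, a list of three; "fingers": the opening, from 0 (shut) to 1 (fully open). In form: {"translation": [[dx, dy, dz], ...], "delta_rot": [[wx, wy, wz], ...], "fingers": [fingers, ...]}. A call has 1 to 20 rows; each row shifts and turns the commanded pose from where the row before left it; what a row does not reach is not made up. A row lasts 1/10 s, in which the tool goes at most 50 mm and 8.59 degrees, less where a joint would pass 70% of its speed; a pose out of reach is approached as far as the arm can. A call with a gripper value outside its range is refused whole. The fingers move at their own pace and stop on an object; "force" is the grip in N (left out, the last holds). Time passes only in rows, so rows that do not move let the fingers close. It gives the time, the measured TCP pose, the force and the opening at its end, in the units of the state.
- arm.get_state(): the state, without advancing time (a new reading comes with each control period).
- arm.read_camera(name): name is "scene" or "top" or "wrist"; returns the picture (480x640x3 uint8, red, green, blue); there is no depth.
- arm.get_calibration(name): a dict with "vertical_fov" (degrees; the focal length in pixels is half the picture's height over the tangent of half this angle, whatever the lens; pixels are square), "cx", "cy" (the principal point, pixels), "k1" (the pictures are not rectified: a ray, as slopes to the right and down, at radius r is drawn at 1 + k1 r^2 times it, then the intrinsics apply), "camera_from_world" (4x4, takes a point from world to camera coordinates); the wrist camera has in their place "mount" (4x4, takes a point from camera to tool coordinates, whose origin is the TCP and whose axes are the tool frame's). Camera axes: x right, y down, z forward; pixel columns grow to the right and rows downward; lengths in m; the calibration is good to about 2 mm. A picture is of the moment at which its call begins: read the wrist's pose just before it. get_calibration takes no time and is no camera call.
- arm.close_job(): hands the job in, once; it reports no verdict.
The state is a dict: "clock": time; "q": joint angles; "joint_vel": joint speeds; "joint_efforts": joint torques, N m; "position": TCP position; "tool_rot": TCP orientation; "ft_force": force on the tool from outside, world axes, zero at the start; "wrist_torque": the same for the moment, N m; "width": opening from 0.0 (shut) to 1.0 (fully open).
Only numpy, scipy, OpenCV 4.12 (cv2) and the standard library are available. Lean on these libraries where they do the work, as an engineer would, in place of code of your own. Each camera call takes 0.05 s, during which the arm holds its last target.

## Task

Sweep the three loose steel washers on the wooden sorting tray through the narrow gate one at a time, so that each drops into the deep catch box behind it before the next follows. Push them along the floor of the tray with the fingertips, gently; do not pinch or lift them. Leave the jar, the screwdriver, the brush and the skate runner where they are.

Things in the scene. Friction and masses are not known exactly. Their poses are not given: they have to be found in the camera images.
- tray: fixed wooden sorting tray, cannot move. Origin on the table under the tray, z up. Its sweeping floor is level, 45 mm above the origin, and reaches inside the rim from x = -128 to 128 mm and y = -168 to 80 mm; a rim 14 mm high (top at 59 mm) and 8 mm thick stands round it. The wall at y = 80 to 88 mm has the gate in its middle, a gap open at the top. Washers are swept along the tray's +y to the gate. Behind the gate lies the catch box
- gate (a point): middle of the 42 mm wide gate (x = -21 to 21 mm of the tray), at floor height, on the edge where the sweeping floor ends and the drop into the catch box begins (flush with the gate wall's inner face, tray y = 80 mm); axes as the tray's. A washer tips in by itself once its centre is a few mm past this edge
- catch (a point): middle of the inner bottom of the catch box, 39 mm below the sweeping floor; inside it measures 100 mm along the tray's x and 81 mm along y (tray y = 80 to 161 mm), open at the top, walls 8 mm thick and as high as the rim
- washer0_c (a point): one of three identical plain steel washers, 32 mm outside, 14 mm hole, 6 mm thick, about 31 g, lying flat and loose on the tray's sweeping floor, at least 45 mm apart across the tray (its x), in no fixed order; this point is the centre of the washer, half-way up its thickness
- washer1_c (a point): one of three identical plain steel washers, 32 mm outside, 14 mm hole, 6 mm thick, about 31 g, lying flat and loose on the tray's sweeping floor, at least 45 mm apart across the tray (its x), in no fixed order; this point is the centre of the washer, half-way up its thickness
- washer2_c (a point): one of three identical plain steel washers, 32 mm outside, 14 mm hole, 6 mm thick, about 31 g, lying flat and loose on the tray's sweeping floor, at least 45 mm apart across the tray (its x), in no fixed order; this point is the centre of the washer, half-way up its thickness
- jar: bystander: amber glass jar with a lid, 64 mm across, 85 mm high, standing on the table beyond the tray; origin at the centre of its underside
- screwdriver: bystander: screwdriver lying on the table beyond the catch box; origin under its middle, x along it
- brush: bystander: brush lying on the table beyond the tray; origin under its middle, x along it
- runner: bystander: dark wooden skate runner with steel brackets, 270 x 50 x 35 mm, lying on the table by the tray's closed end; origin under its middle, x along it
There are look-alikes about, which are no part of the job. What is shaped like the part that bears washer0_c but purple is not meant.

How it is judged:
By the outcome, as a careful person would: the job done as asked, in the order asked, and still so for the second after the job is handed in, with the robot touching nothing.
It also fails if it takes over 64 s, if anything falls off the work surface, if the arm or the gripper's body presses on something with over 40 N, if the wrist force passes 120 N, or if a joint passes its speed limit or range.

## Working session

There is one attempt and no reset: what is moved stays moved. The work goes in short steps, Python scripts to look and compute and a tool call to move; the robot and the scene stay as the last step left them, time stands still between calls to the robot, and variables do not carry over. Pictures are saved under pics/ and viewed, and the job is handed in when it is done.

Besides the shell and the picture viewer there is one more tool, called as a command line: name --argument value ..., lists and objects as JSON in quotes. move_arm: Moves the arm, as the interface text tells. Its arguments: {"type":"object","properties":{"translation":{"type":"array","items":{"type":"array","items":{"type":"number"}}},"delta_rot":{"type":"array","items":{"type":"array","items":{"type":"number"}}},"fingers":{"type":"array","items":{"type":"number"}},"force":{"type":"number"}},"required":["translation","delta_rot","fingers"]}

```bash
mkdir -p pics; ls; python3 - <<'E'
from cell import arm
import cv2,numpy as np
s=arm.get_state();print(s)
for n in("scene","top"):
    im=arm.read_camera(n);cv2.imwrite(f"pics/{n}0.png",im[:,:,::-1]);c=arm.get_calibration(n);print(n,c)
print(arm.get_calibration("wrist"))
E
```

```text
pics
{'clock': 0.0, 'q': array([-1.16489943e+00,  2.64794690e-01,  1.60540106e+00,  2.17768282e-05,
        1.27369468e+00, -3.69235149e-02]), 'joint_vel': array([0.00160854, 0.00098349, 0.00053329, 0.00087923, 0.00346704,
       0.00035386]), 'joint_efforts': array([ 1.30152605e-05, -5.15116417e+01, -3.67315793e+01, -2.05498659e-04,
        1.28521599e-02,  2.37003871e-05]), 'position': array([ 0.28890761, -0.60916821,  0.20791949]), 'tool_rot': array([ 0.15514052, -0.15542411,  0.6906454 , -0.6890455 ]), 'ft_force': array([ 0.34179104,  0.70515265, -0.21373776]), 'wrist_torque': array([-0.04934583, -0.00935007, -0.01311416]), 'width': 0.9990710725281213}
scene {'vertical_fov': 43.10432433671011, 'cx': 332.04979173915984, 'cy': 240.23001946471766, 'k1': -0.04423171375796024, 'camera_from_world': array([[-0.07773157,  0.99693889,  0.00840544,  0.00622128],
       [ 0.53670299,  0.04894892, -0.84235023, -0.2599401 ],
       [-0.84018314, -0.06096598, -0.53886496,  1.80530725],
       [ 0.        ,  0.        ,  0.        ,  1.        ]])}
top {'vertical_fov': 51.466184525820424, 'cx': 317.5792808724715, 'cy': 238.8422108181749, 'k1': -0.019073200863018107, 'camera_from_world': array([[ 0.01496747, -0.99987464, -0.00516573,  0.01519559],
       [-0.99115426, -0.01415519, -0.13195779,  0.57050895],
       [ 0.13186813,  0.00709511, -0.99124188,  0.93630825],
       [ 0.        ,  0.        ,  0.        ,  1.        ]])}
{'vertical_fov': 69.93038223358758, 'cx': 319.63006253433855, 'cy': 234.52128714557665, 'k1': -0.0490428313899602, 'mount': array([[-9.08900019e-04,  9.65692788e-01,  2.59685606e-01,
        -6.62749512e-02],
       [ 2.31784948e-05, -2.59685692e-01,  9.65693192e-01,
        -1.65052786e-01],
       [ 9.99999587e-01,  8.83737682e-04,  2.13645026e-04,
         1.03007472e-04],
       [ 0.00000000e+00,  0.00000000e+00,  0.00000000e+00,
         1.00000000e+00]])}
```

View pics/top0.png

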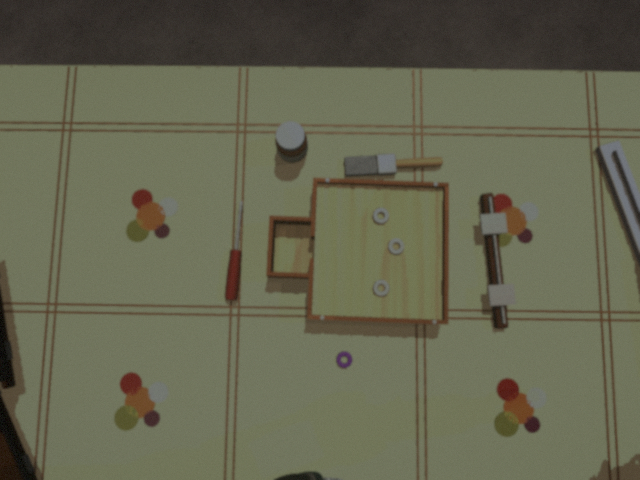

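View pics/scene0.png

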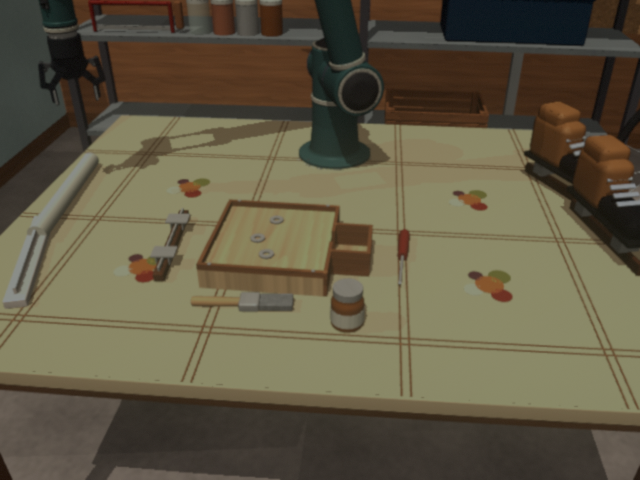

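```bash
cat > h.py <<'E'
import numpy as np,cv2
from cell import arm
def K(c):
    f=240/np.tan(np.radians(c["vertical_fov"])/2)
    return np.array([[f,0,c["cx"]],[0,f,c["cy"]],[0,0,1]])
def dist(c): return np.array([c["k1"],0,0,0,0.])
def pose(n,st=None):
    c=arm.get_calibration(n)
    if n=="wrist":
        from scipy.spatial.transform import Rotation as R
        q=st["tool_rot"];T=np.eye(4);T[:3,:3]=R.from_quat([q[1],q[2],q[3],q[0]]).as_matrix();T[:3,3]=st["position"]
        return c,T@c["mount"]
    return c,np.linalg.inv(c["camera_from_world"])
def cast(n,px,z,st=None):
    c,T=pose(n,st)
    p=cv2.undistortPoints(np.array(px,float).reshape(-1,1,2),K(c),dist(c)).reshape(-1,2)
    d=np.c_[p,np.ones(len(p))]@T[:3,:3].T;o=T[:3,3]
    return o+d*((z-o[2])/d[:,2])[:,None]
def proj(n,P,st=None):
    c,T=pose(n,st);W=np.linalg.inv(T)
    r,_=cv2.Rodrigues(W[:3,:3])
    return cv2.projectPoints(np.array(P,float).reshape(-1,1,3),r,W[:3,3],K(c),dist(c))[0].reshape(-1,2)
E
python3 - <<'E'
from h import *
im=cv2.imread("pics/top0.png")
cr=im[165:335,255:460];cv2.imwrite("pics/crop0.png",np.clip(cv2.resize(cr,None,fx=3.5,fy=3.5,interpolation=cv2.INTER_CUBIC)*1.6,0,255).astype(np.uint8))
hsv=cv2.cvtColor(im,cv2.COLOR_BGR2HSV)
for u,v in((381,216),(396,246),(381,288)):
    print(hsv[v-10:v+11:2,u-10:u+11:2,1].tolist()[5],hsv[v,u-10:u+11:2].tolist())
E
```

```text
[75, 32, 9, 31, 72, 75, 70, 19, 16, 58, 78] [[28, 75, 106], [33, 32, 96], [53, 9, 116], [34, 31, 114], [34, 72, 117], [29, 75, 112], [27, 70, 95], [41, 19, 108], [39, 16, 115], [31, 58, 114], [33, 78, 118]]
[83, 41, 13, 34, 88, 85, 88, 26, 18, 48, 72] [[27, 83, 110], [23, 41, 105], [45, 13, 117], [28, 34, 111], [25, 88, 113], [25, 85, 114], [23, 88, 99], [27, 26, 100], [38, 18, 113], [34, 48, 117], [33, 72, 120]]
[73, 37, 16, 33, 72, 85, 88, 26, 24, 52, 75] [[32, 73, 109], [28, 37, 96], [30, 16, 113], [32, 33, 107], [33, 72, 114], [27, 85, 114], [22, 88, 107], [30, 26, 99], [35, 24, 115], [31, 52, 108], [34, 75, 115]]
```

View pics/crop0.png

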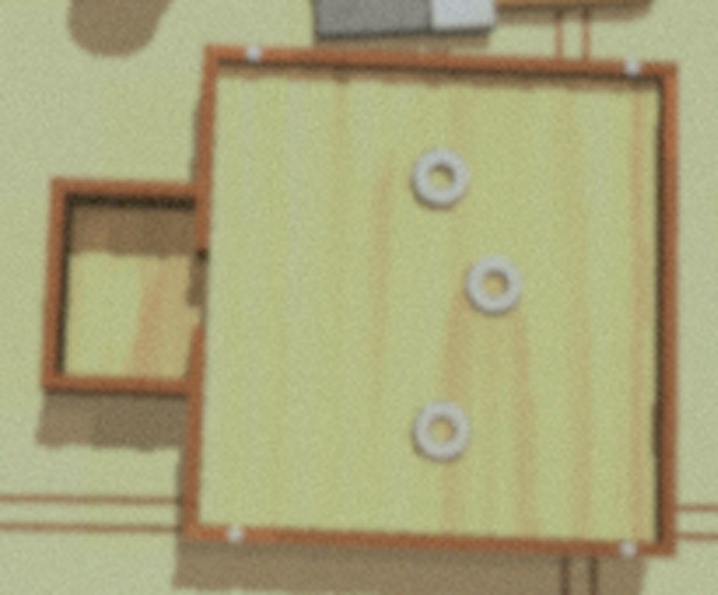

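```bash
cat > m0.py <<'E'
from h import *
im=cv2.imread("pics/top0.png")
cr=np.array([(207,46),(677,65),(672,553),(185,537),(52,180),(42,390)],float)
px=(cr+.5)/3.5-.5+[255,165]
W=cast("top",px,.059)[:,:2]
L=np.array([(136,88),(136,-176),(-136,-176),(-136,88),(58,169),(-58,169)])/1000
from scipy.spatial.transform import Rotation as R
lc,wc=L.mean(0),W.mean(0)
a=L-lc;b=W-wc
th=np.arctan2((a[:,0]*b[:,1]-a[:,1]*b[:,0]).sum(),(a*b).sum())
Rm=np.array([[np.cos(th),-np.sin(th)],[np.sin(th),np.cos(th)]])
t=wc-Rm@lc
print("yaw",np.degrees(th),"t",t*1000);print("res mm",((W-(L@Rm.T+t))*1000).round(1).tolist())
g=Rm@[0,.08]+t;print("gate",g*1000)
s=cv2.cvtColor(im,cv2.COLOR_BGR2HSV)[:,:,1]
m=((s<48)*255).astype(np.uint8);x=np.zeros_like(m);x[190:312,325:440]=m[190:312,325:440]
x=cv2.morphologyEx(x,cv2.MORPH_CLOSE,np.ones((3,3)))
for c in cv2.findContours(x,cv2.RETR_EXTERNAL,cv2.CHAIN_APPROX_NONE)[0]:
    if cv2.contourArea(c)<80: continue
    (u,v),r=cv2.minEnclosingCircle(c);e=cv2.fitEllipse(c)
    p=cast("top",[e[0]],.049)[0,:2]
    print(e,"world",(p*1000).round(1),"tray",(Rm.T@(p-t)*1000).round(1))
E
python3 m0.py
```

```text
yaw -1.2933976080587848 t [549.76471135 -50.48088319]
res mm [[-0.6, -1.9], [-1.7, 1.0], [2.8, 2.7], [1.5, -0.5], [-1.2, -0.5], [-0.8, -0.9]]
gate [551.57048172  29.49873417]
((380.8017578125, 287.3722229003906), (15.33824634552002, 15.893081665039062), 159.04769897460938) world [477.  -98.6] tray [-71.6 -49.7]
((395.7356262207031, 245.65306091308594), (15.101326942443848, 15.645488739013672), 164.42955017089844) world [ 557.6 -127.5] tray [  9.6 -76.9]
((380.54876708984375, 215.0710906982422), (15.054732322692871, 15.530267715454102), 102.09031677246094) world [617.1 -98.3] tray [ 68.4 -46.3]
```

```bash
python3 - <<'E'
from h import *
st=arm.get_state();im=arm.read_camera("wrist");cv2.imwrite("pics/w0.png",im[:,:,::-1])
_,T=pose("wrist",st);c=arm.get_calibration("wrist")
TT=T@np.linalg.inv(c["mount"]);print(TT.round(3))
for k in(0,2):print("xyz"[k],np.degrees(np.arctan2(TT[1,k],TT[0,k])))
print(st["clock"])
E
```

```text
[[-0.904 -0.001  0.428  0.289]
 [-0.428  0.002 -0.904 -0.609]
 [-0.    -1.    -0.002  0.208]
 [ 0.     0.     0.     1.   ]]
x -154.63003634218217
z -64.63002684882753
0.1
```

View pics/w0.png

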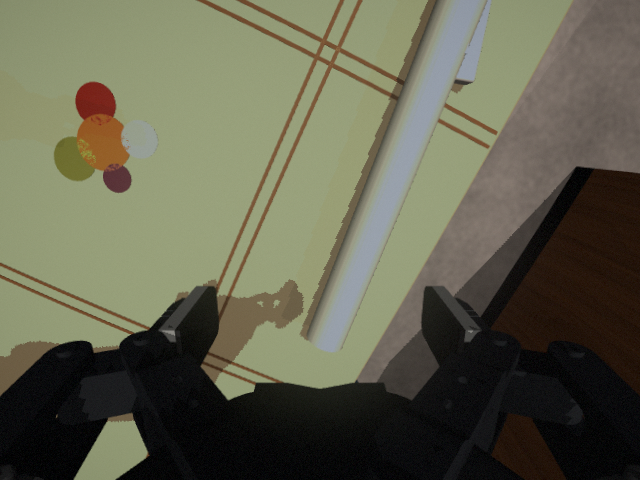

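move_arm --translation '[[13.4,22.2,0],[13.4,22.2,0],[13.4,22.2,0],[13.4,22.2,0],[13.4,22.2,0],[13.4,22.2,0],[13.4,22.2,0],[13.4,22.2,0],[13.4,22.2,0],[13.4,22.2,0],[13.4,22.2,0],[13.4,22.2,0],[13.4,22.2,0],[13.4,22.2,0],[13.4,22.2,0],[13.4,22.2,0],[13.4,22.2,0],[13.4,22.2,0],[13.4,22.2,0],[13.4,22.2,0]]' --delta_rot '[[0,0,3.17],[0,0,3.17],[0,0,3.17],[0,0,3.17],[0,0,3.17],[0,0,3.17],[0,0,3.17],[0,0,3.17],[0,0,3.17],[0,0,3.17],[0,0,3.17],[0,0,3.17],[0,0,3.17],[0,0,3.17],[0,0,3.17],[0,0,3.17],[0,0,3.17],[0,0,3.17],[0,0,3.17],[0,0,3.17]]' --fingers '[0.2,0.2,0.2,0.2,0.2,0.2,0.2,0.2,0.2,0.2,0.2,0.2,0.2,0.2,0.2,0.2,0.2,0.2,0.2,0.2]' --force 20

```text
clock: 2.15
position: [0.5574, -0.1648, 0.2089]
tool_rot: [0.495, -0.495, 0.505, -0.505]
ft_force: [0.1, 0.2, -0.5]
width: 0.203
```

move_arm --translation '[[0,0,0],[0,0,0]]' --delta_rot '[[0,0,0],[0,0,0]]' --fingers '[0.2,0.2]'

```text
clock: 2.35
position: [0.557, -0.1656, 0.2088]
tool_rot: [0.494, -0.495, 0.505, -0.505]
ft_force: [0.3, -0.2, 0.2]
width: 0.202
```

```bash
python3 - <<'E'
from h import *
st=arm.get_state();im=arm.read_camera("wrist");cv2.imwrite("pics/w1.png",im[:,:,::-1])
import pickle;pickle.dump(st,open("w1.pkl","wb"));print(st["position"],st["width"],st["ft_force"],st["joint_vel"].max())
E
```

```text
[ 0.55699419 -0.16557724  0.20883943] 0.20163647941680093 [ 0.27990814 -0.17214333  0.19441302] 0.004263517092136225
```

View pics/w1.png

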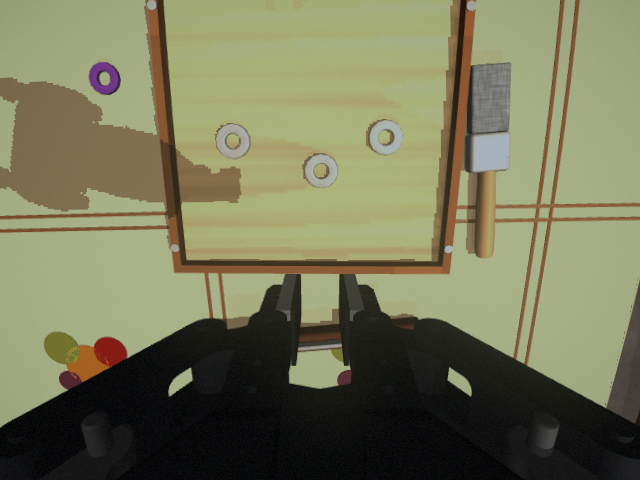

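```bash
python3 - <<'E'
from h import *
import pickle
st=pickle.load(open("w1.pkl","rb"))
p=cast("wrist",[(233,141),(321,170),(386,137)],.049,st)*1000;print(p.round(1))
print((cast("wrist",[(175,272),(450,272)],.059,st)*1000).round(1)) # outer rim corners near
a=np.radians(-1.293);Rm=np.array([[np.cos(a),-np.sin(a)],[np.sin(a),np.cos(a)]]);t=np.array([.549765,-.050481])
for L in((-.136,-.176),(.136,-.176)):print(Rm@L+t)
E
```

```text
[[ 479.3  -96.6   49. ]
 [ 559.7 -124.8   49. ]
 [ 619.8  -96.    49. ]]
[[ 413.5 -220.1   59. ]
 [ 685.2 -225.4   59. ]]
[ 0.40982816 -0.22336732]
[ 0.6817589  -0.22950505]
```

move_arm --translation '[[0,20,0],[0,20,0],[0,20,0],[0,20,0],[0,20,0],[0,0,0],[0,0,0]]' --delta_rot '[[0,0,0],[0,0,0],[0,0,0],[0,0,0],[0,0,0],[0,0,0],[0,0,0]]' --fingers '[0.2,0.2,0.2,0.2,0.2,0.2,0.2]'

```text
clock: 3.1
position: [0.5569, -0.0668, 0.2093]
tool_rot: [-0.494, 0.495, -0.505, 0.506]
ft_force: [-0.4, -0.2, -0.1]
width: 0.197
```

```bash
python3 - <<'E'
from h import *
st=arm.get_state();im=arm.read_camera("wrist");cv2.imwrite("pics/w2.png",im[:,:,::-1])
import pickle;pickle.dump(st,open("w2.pkl","wb"));print(st["position"],st["width"],st["ft_force"],st["joint_vel"].max())
E
```

```text
[ 0.55690566 -0.06682993  0.20928292] 0.1973483551640331 [-0.39230689 -0.24120428 -0.05842667] 0.003394515337420371
```

View pics/w2.png

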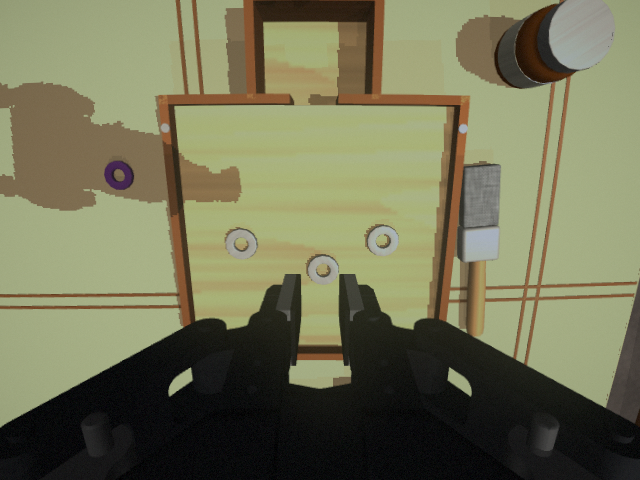

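```bash
python3 - <<'E'
import cv2
im=cv2.imread("pics/w2.png");cv2.imwrite("pics/w2c.png",cv2.convertScaleAbs(cv2.resize(im[80:130,270:360],None,fx=8,fy=8,interpolation=cv2.INTER_CUBIC),alpha=1.5))
E
```

```text
(no output)
```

View pics/w2c.png

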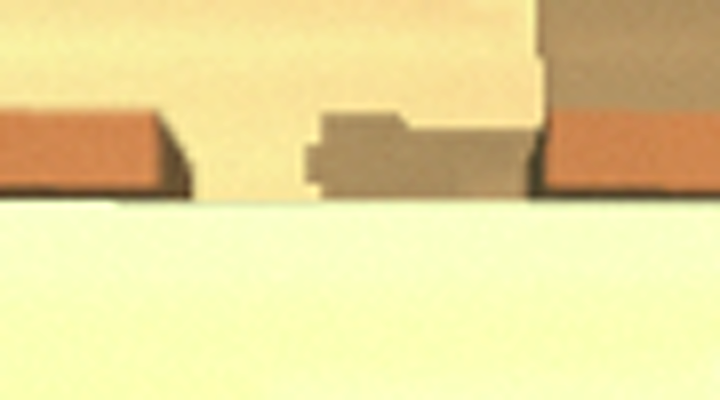

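```bash
cat > wm.py <<'E'
from h import *
def washers(im,st,roi,n="wrist",z=.049):
    s=cv2.cvtColor(im,cv2.COLOR_BGR2HSV);m=((s[:,:,1]<45)&(s[:,:,2]>85)).astype(np.uint8)*255
    x=np.zeros_like(m);u0,v0,u1,v1=roi;x[v0:v1,u0:u1]=m[v0:v1,u0:u1]
    o=[]
    for c in cv2.findContours(x,cv2.RETR_EXTERNAL,cv2.CHAIN_APPROX_NONE)[0]:
        if cv2.contourArea(c)<80: continue
        e=cv2.fitEllipse(c);o.append((np.round(e[0],1),np.round(e[1],1),(cast(n,[e[0]],z,st)[0]*1000).round(1)))
    return o
E
python3 - <<'E'
from wm import *
import pickle
st=pickle.load(open("w2.pkl","rb"))
g=cast("wrist",[(293.9,104.9),(336.1,104.9)],.045,st)*1000;print(g.round(1),g.mean(0))
e=cast("wrist",[(173,105),(452,105.5)],.045,st)*1000;print(e.round(1),np.degrees(np.arctan2(*(e[1]-e[0])[1::-1])))
im=cv2.imread("pics/w2.png")
for o in washers(im,st,(190,200,440,290)):print(o)
st=pickle.load(open("w1.pkl","rb"))
im=cv2.imread("pics/w1.png")
for o in washers(im,st,(190,100,440,220)):print(o)
E
```

```text
[[536.4  32.6  45. ]
 [574.7  31.8  45. ]] [555.5518977  32.1730818  45.       ]
[[425.6  35.8  45. ]
 [680.8  29.9  45. ]] -1.3347136534598745
(array([322.8, 269.6]), array([28., 30.]), array([ 559.7, -125.5,   49. ]))
(array([241. , 243.6]), array([29. , 30.8]), array([479.1, -96.4,  49. ]))
(array([382.7, 240.5]), array([28.8, 31.2]), array([619.4, -96.1,  49. ]))
(array([320.9, 170.4]), array([32.4, 32.9]), array([ 559.6, -125.2,   49. ]))
(array([232.7, 140.6]), array([32.3, 34.4]), array([479.1, -96.3,  49. ]))
(array([385.4, 136.9]), array([33.1, 34.4]), array([619.3, -95.9,  49. ]))
```

```bash
python3 - <<'E'
from wm import *
import pickle
st=pickle.load(open("w2.pkl","rb"))
g=cast("wrist",[(270+160/8,80+190/8),(270+547/8,80+190/8)],.059,st)*1000;print(g.round(1),g.mean(0))
a=np.radians(1.33)
G=np.array([g.mean(0)[0],32.6])
for w in((559.6,-125.3),(479.1,-96.4),(619.4,-96.0)):
    d=np.array(w)-G;print(d[0]*np.cos(a)-d[1]*np.sin(a), d[0]*np.sin(a)+d[1]*np.cos(a))
E
```

```text
[[534.   32.2  59. ]
 [576.   31.3  59. ]] [555.00361717  31.74678676  59.        ]
8.2601289759211 -157.750774972482
-72.88897573780082 -130.72702978123596
67.36394217327232 -127.07066308330195
```

move_arm --translation '[[1,-24.5,0],[1,-24.5,0],[1,-24.5,0],[1,-24.5,0],[0,0,-30],[0,0,-30],[0,0,-30],[0,0,-30],[0,0,-20],[0,0,-10],[0,0,-7],[0,0,0]]' --delta_rot '[[0,0,0.7],[0,0,0.7],[0,0,0.7],[0,0,0.8],[0,0,0],[0,0,0],[0,0,0],[0,0,0],[0,0,0],[0,0,0],[0,0,0],[0,0,0]]' --fingers '[0.2,0.2,0.2,0.2,0.2,0.2,0.2,0.2,0.2,0.2,0.2,0.2]'

```text
clock: 4.35
position: [0.561, -0.1644, 0.0519]
tool_rot: [-0.507, 0.507, -0.493, 0.493]
ft_force: [-0.3, 0.1, 0.8]
width: 0.201
```

move_arm --translation '[[0,0,-2],[0,0,-1],[0,0,0]]' --delta_rot '[[0,0,0],[0,0,0],[0,0,0]]' --fingers '[0.2,0.2,0.2]'

```text
clock: 4.65
position: [0.5619, -0.164, 0.0502]
tool_rot: [0.508, -0.507, 0.492, -0.493]
ft_force: [0.5, 0.5, -1.3]
width: 0.195
```

```bash
python3 - <<'E'
from h import *
st=arm.get_state();im=arm.read_camera("wrist");cv2.imwrite("pics/w3.png",im[:,:,::-1])
import pickle;pickle.dump(st,open("w3.pkl","wb"));print(st["position"],st["width"],st["ft_force"],st["joint_vel"].max())
E
```

```text
[ 0.56187009 -0.16404834  0.0501661 ] 0.19538569939761485 [ 0.4627656   0.47280624 -1.29546706] 0.0010357546900588521
```

View pics/w3.png

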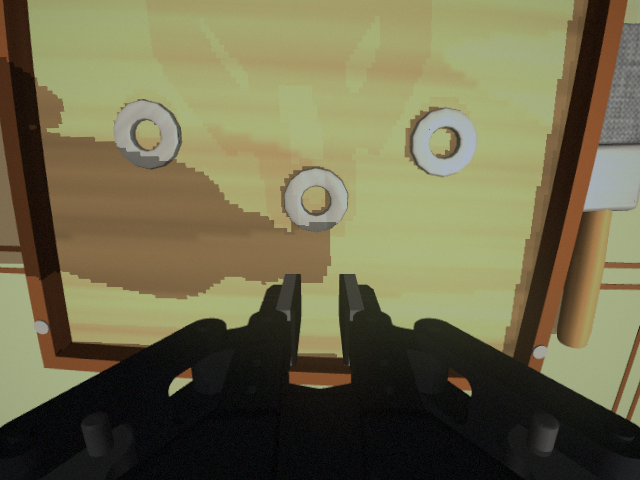

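move_arm --translation '[[-1,0,-1],[0,0,-1],[0,0,0]]' --delta_rot '[[0,0,0],[0,0,0],[0,0,0]]' --fingers '[0.2,0.2,0.2]'

```text
clock: 5.0
position: [0.56, -0.1638, 0.0472]
tool_rot: [-0.507, 0.507, -0.493, 0.493]
ft_force: [-0.3, -0.5, 0.5]
width: 0.197
```

move_arm --translation '[[0,0,-1],[0,0,0]]' --delta_rot '[[0,0,0],[0,0,0]]' --fingers '[0.2,0.2]'

```text
clock: 5.2
position: [0.5601, -0.1638, 0.0461]
tool_rot: [-0.507, 0.507, -0.493, 0.493]
ft_force: [-0.2, 0.7, 0.1]
width: 0.199
```

move_arm --translation '[[-0.2,8,0],[-0.2,8,0],[-0.2,6,0],[-0.2,6,0],[-0.2,8,0],[-0.2,8,0],[-0.2,8,0],[-0.2,8,0],[-0.2,8,0],[-0.2,8,0],[-0.2,8,0],[-0.2,8,0],[-0.2,8,0],[-0.2,8,0],[-0.2,8,0],[-0.2,5,0],[0,0,0]]' --delta_rot '[[0,0,0],[0,0,0],[0,0,0],[0,0,0],[0,0,0],[0,0,0],[0,0,0],[0,0,0],[0,0,0],[0,0,0],[0,0,0],[0,0,0],[0,0,0],[0,0,0],[0,0,0],[0,0,0],[0,0,0]]' --fingers '[0.2,0.2,0.2,0.2,0.2,0.2,0.2,0.2,0.2,0.2,0.2,0.2,0.2,0.2,0.2,0.2,0.2]'

```text
clock: 6.9
position: [0.5569, -0.0422, 0.0463]
tool_rot: [-0.507, 0.507, -0.492, 0.492]
ft_force: [-0.0, 0.1, 0.2]
width: 0.198
```

```bash
python3 - <<'E'
from h import *
st=arm.get_state();im=arm.read_camera("wrist");cv2.imwrite("pics/w4.png",im[:,:,::-1])
import pickle;pickle.dump(st,open("w4.pkl","wb"));print(st["position"],st["width"],st["ft_force"],st["joint_vel"].max())
E
```

```text
[ 0.55693587 -0.04219126  0.04626001] 0.19772996193949713 [-0.01338649  0.11855482  0.19077008] 0.0020982069038886406
```

View pics/w4.png

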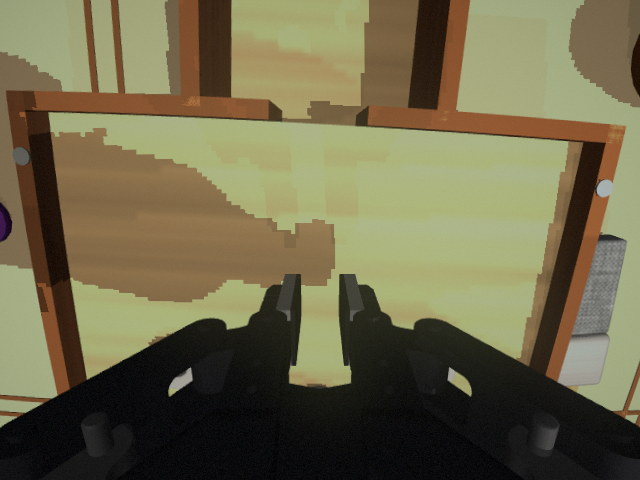

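```bash
python3 - <<'E'
from h import *
im=arm.read_camera("top")[:,:,::-1]
cv2.imwrite("pics/t1.png",cv2.convertScaleAbs(cv2.resize(im[165:335,255:460],None,fx=3.5,fy=3.5,interpolation=cv2.INTER_CUBIC),alpha=1.6))
E
```

```text
(no output)
```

View pics/t1.png

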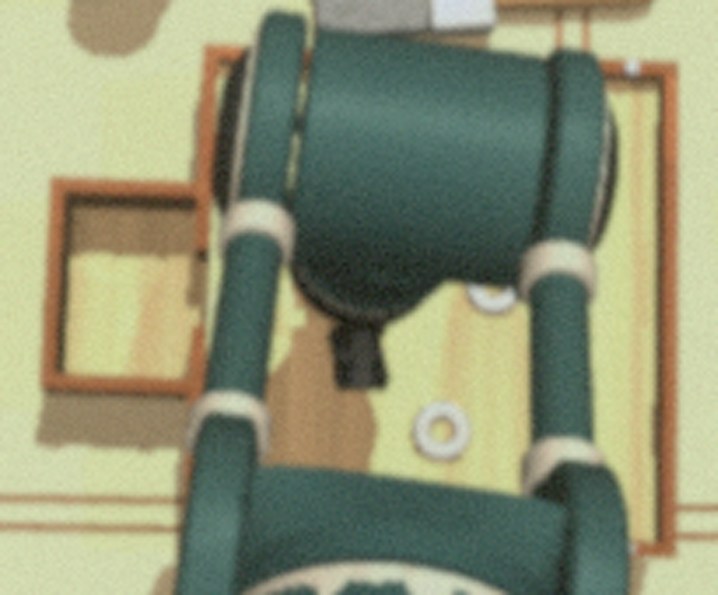

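move_arm --translation '[[0,0,-1],[0,0,-1],[0,0,0]]' --delta_rot '[[0,0,0],[0,0,0],[0,0,0]]' --fingers '[0.2,0.2,0.2]'

```text
clock: 7.3
position: [0.5568, -0.0432, 0.0441]
tool_rot: [-0.507, 0.507, -0.493, 0.493]
ft_force: [-1.0, -0.2, -0.5]
width: 0.203
```

move_arm --translation '[[0,0,-1],[0,0,0]]' --delta_rot '[[0,0,0],[0,0,0]]' --fingers '[0.2,0.2]'

```text
clock: 7.5
position: [0.5569, -0.043, 0.0431]
tool_rot: [-0.507, 0.507, -0.493, 0.493]
ft_force: [0.7, 0.7, -0.1]
width: 0.201
```

move_arm --translation '[[0,0,-1],[0,0,0]]' --delta_rot '[[0,0,0],[0,0,0]]' --fingers '[0.2,0.2]'

```text
clock: 7.7
position: [0.5569, -0.0429, 0.0421]
tool_rot: [-0.507, 0.507, -0.493, 0.493]
ft_force: [-0.4, -0.5, -0.3]
width: 0.203
```

move_arm --translation '[[0,0,-1],[0,0,0]]' --delta_rot '[[0,0,0],[0,0,0]]' --fingers '[0.2,0.2]'

```text
clock: 7.9
position: [0.5569, -0.0429, 0.0411]
tool_rot: [-0.507, 0.507, -0.493, 0.493]
ft_force: [-0.3, -0.2, 0.2]
width: 0.203
```

move_arm --translation '[[0,0,-1],[0,0,0]]' --delta_rot '[[0,0,0],[0,0,0]]' --fingers '[0.2,0.2]'

```text
clock: 8.1
position: [0.5569, -0.0429, 0.0401]
tool_rot: [-0.507, 0.507, -0.493, 0.493]
ft_force: [0.6, 0.1, -0.5]
width: 0.204
```

move_arm --translation '[[0,0,-1],[0,0,0]]' --delta_rot '[[0,0,0],[0,0,0]]' --fingers '[0.2,0.2]'

```text
clock: 8.3
position: [0.5569, -0.0429, 0.0391]
tool_rot: [-0.507, 0.507, -0.493, 0.493]
ft_force: [-0.6, 0.1, 0.5]
width: 0.202
```

move_arm --translation '[[0,0,-1],[0,0,0]]' --delta_rot '[[0,0,0],[0,0,0]]' --fingers '[0.2,0.2]'

```text
clock: 8.5
position: [0.5569, -0.0429, 0.0381]
tool_rot: [-0.507, 0.507, -0.493, 0.493]
ft_force: [0.5, -0.5, 0.2]
width: 0.202
```

move_arm --translation '[[0,0,-1],[0,0,0]]' --delta_rot '[[0,0,0],[0,0,0]]' --fingers '[0.2,0.2]'

```text
clock: 8.7
position: [0.5569, -0.0429, 0.0371]
tool_rot: [-0.507, 0.507, -0.493, 0.493]
ft_force: [0.1, -0.4, 1.1]
width: 0.198
```

move_arm --translation '[[0,0,-1],[0,0,0]]' --delta_rot '[[0,0,0],[0,0,0]]' --fingers '[0.2,0.2]'

```text
clock: 8.9
position: [0.5569, -0.0429, 0.0361]
tool_rot: [-0.507, 0.507, -0.493, 0.493]
ft_force: [1.1, 0.8, 0.1]
width: 0.198
```

```bash
python3 - <<'E'
from h import *
im=arm.read_camera("wrist");cv2.imwrite("pics/w5.png",im[:,:,::-1])
im=arm.read_camera("scene")[:,:,::-1];cv2.imwrite("pics/s5.png",cv2.convertScaleAbs(cv2.resize(im[150:310,190:390],None,fx=3.5,fy=3.5,interpolation=cv2.INTER_CUBIC),alpha=1.6))
E
```

```text
(no output)
```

View pics/w5.png

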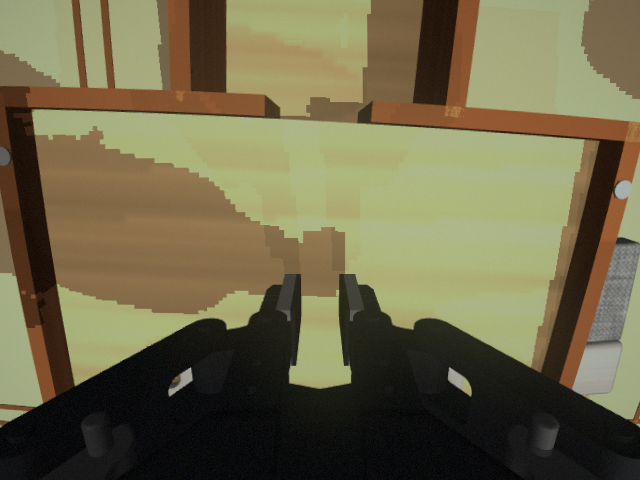

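View pics/s5.png

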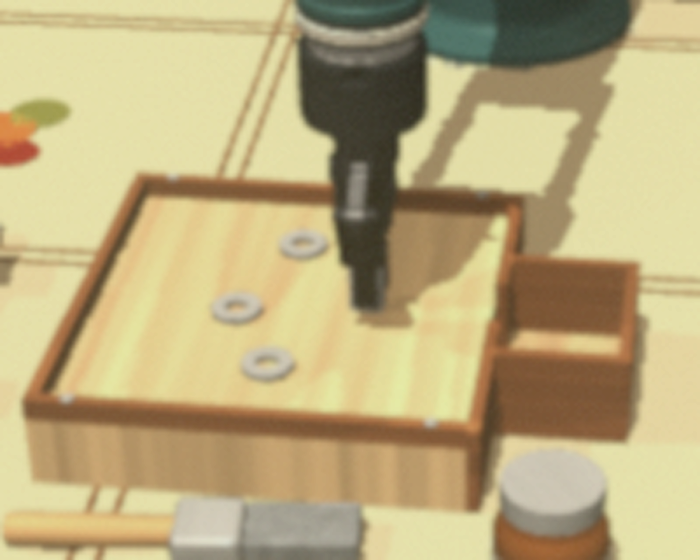

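move_arm --translation '[[0,0,-1],[0,0,0]]' --delta_rot '[[0,0,0],[0,0,0]]' --fingers '[0.2,0.2]'

```text
clock: 9.2
position: [0.5569, -0.0429, 0.0351]
tool_rot: [-0.507, 0.507, -0.493, 0.493]
ft_force: [-0.1, -0.5, -0.2]
width: 0.201
```

```bash
python3 - <<'E'
from h import *
# where the visible front tips (wrist px) would be, and scene px of tip
st=arm.get_state();print(st["position"],st["ft_force"])
x,y=556.9,-42.9
for z in (36,41,45,50):
    print(z,((proj("scene",[[.5569,-.0429,z/1000],[.5659,-.0429,z/1000]])-[190,150])*3.5).round(0).tolist())
E
```

```text
[ 0.55690677 -0.04288487  0.03512505] [-0.06994695 -0.51227246 -0.24904345]
36 [[369.0, 326.0], [367.0, 334.0]]
41 [[369.0, 320.0], [367.0, 327.0]]
45 [[369.0, 314.0], [367.0, 322.0]]
50 [[369.0, 307.0], [367.0, 315.0]]
```

move_arm --translation '[[0,0,-1],[0,0,0]]' --delta_rot '[[0,0,0],[0,0,0]]' --fingers '[0.2,0.2]'

```text
clock: 9.4
position: [0.5569, -0.0428, 0.0341]
tool_rot: [-0.507, 0.507, -0.493, 0.493]
ft_force: [0.5, -0.8, 0.0]
width: 0.199
```

move_arm --translation '[[0,0,-1],[0,0,0]]' --delta_rot '[[0,0,0],[0,0,0]]' --fingers '[0.2,0.2]'

```text
clock: 9.6
position: [0.5569, -0.0429, 0.0331]
tool_rot: [-0.507, 0.507, -0.493, 0.493]
ft_force: [-0.8, 0.4, -0.2]
width: 0.202
```

move_arm --translation '[[0,0,-1],[0,0,0]]' --delta_rot '[[0,0,0],[0,0,0]]' --fingers '[0.2,0.2]'

```text
clock: 9.8
position: [0.5569, -0.0429, 0.0321]
tool_rot: [-0.507, 0.507, -0.493, 0.493]
ft_force: [0.1, 0.5, -0.1]
width: 0.196
```

```bash
python3 - <<'E'
from h import *
im=arm.read_camera("scene")[:,:,::-1];cv2.imwrite("pics/s6.png",cv2.convertScaleAbs(cv2.resize(im[190:260,260:340],None,fx=8,fy=8,interpolation=cv2.INTER_CUBIC),alpha=1.6))
for z in (32,40,45,50):
    print(z,((proj("scene",[[.5569,-.0429,z/1000],[.5659,-.0429,z/1000],[.58,-.0429,z/1000]])-[260,190])*8).round(0).tolist())
E
```

```text
32 [[284.0, 438.0], [280.0, 456.0], [273.0, 485.0]]
40 [[283.0, 413.0], [279.0, 431.0], [272.0, 460.0]]
45 [[283.0, 398.0], [279.0, 416.0], [272.0, 444.0]]
50 [[282.0, 382.0], [278.0, 400.0], [271.0, 429.0]]
```

View pics/s6.png

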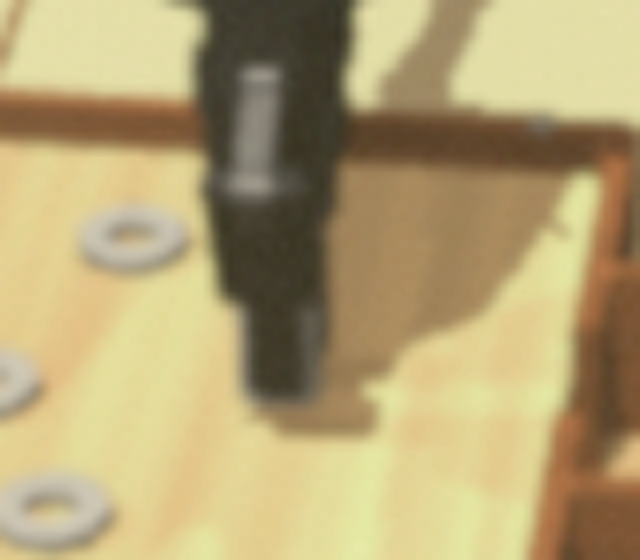

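move_arm --translation '[[0,0,-1],[0,0,-1],[0,0,0]]' --delta_rot '[[0,0,0],[0,0,0],[0,0,0]]' --fingers '[0.2,0.2,0.2]'

```text
clock: 10.15
position: [0.5569, -0.0429, 0.0301]
tool_rot: [-0.507, 0.507, -0.493, 0.493]
ft_force: [0.7, -1.0, 0.7]
width: 0.203
```

move_arm --translation '[[0,0,-1],[0,0,0]]' --delta_rot '[[0,0,0],[0,0,0]]' --fingers '[0.2,0.2]'

```text
clock: 10.35
position: [0.5569, -0.0429, 0.0291]
tool_rot: [-0.507, 0.507, -0.493, 0.493]
ft_force: [0.2, -0.7, 0.0]
width: 0.197
```

move_arm --translation '[[0,0,-1],[0,0,0]]' --delta_rot '[[0,0,0],[0,0,0]]' --fingers '[0.2,0.2]'

```text
clock: 10.55
position: [0.5569, -0.0429, 0.0282]
tool_rot: [-0.507, 0.507, -0.493, 0.493]
ft_force: [0.0, -0.5, -0.0]
width: 0.202
```

move_arm --translation '[[0,0,-1],[0,0,0]]' --delta_rot '[[0,0,0],[0,0,0]]' --fingers '[0.2,0.2]'

```text
clock: 10.75
position: [0.5569, -0.0429, 0.0271]
tool_rot: [-0.507, 0.507, -0.493, 0.493]
ft_force: [0.2, 0.3, -1.1]
width: 0.201
```

```bash
python3 - <<'E'
from h import *
im=arm.read_camera("scene")[:,:,::-1];cv2.imwrite("pics/s7.png",cv2.convertScaleAbs(cv2.resize(im[190:260,260:340],None,fx=8,fy=8,interpolation=cv2.INTER_CUBIC),alpha=1.6))
im=arm.read_camera("wrist")[:,:,::-1];cv2.imwrite("pics/w7.png",im)
E
```

```text
(no output)
```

View pics/s7.png

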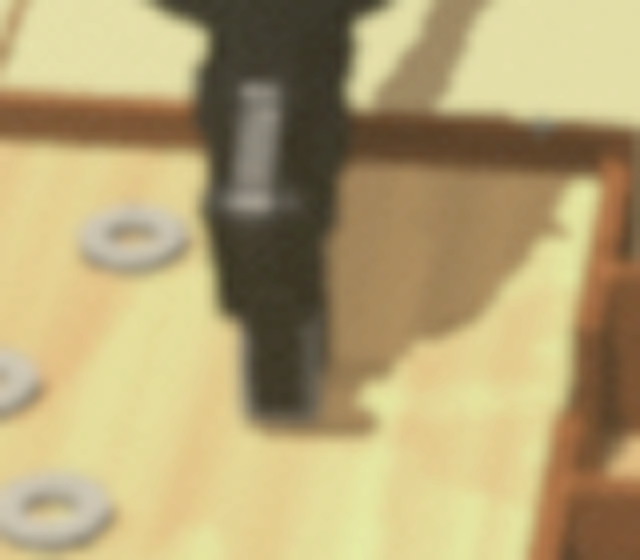

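View pics/w7.png

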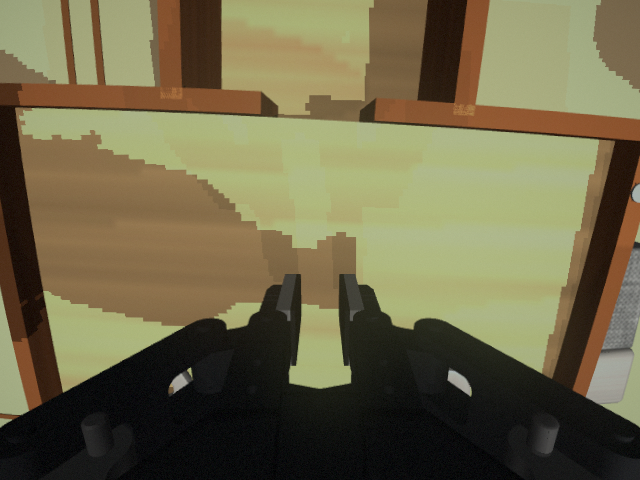

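move_arm --translation '[[0,0,-1],[0,0,0]]' --delta_rot '[[0,0,0],[0,0,0]]' --fingers '[0.2,0.2]'

```text
clock: 11.05
position: [0.5569, -0.0429, 0.0262]
tool_rot: [-0.507, 0.507, -0.493, 0.493]
ft_force: [-0.9, -0.7, -0.1]
width: 0.195
```

move_arm --translation '[[0,0,-1],[0,0,0]]' --delta_rot '[[0,0,0],[0,0,0]]' --fingers '[0.2,0.2]'

```text
clock: 11.25
position: [0.5569, -0.0429, 0.0251]
tool_rot: [-0.507, 0.507, -0.493, 0.493]
ft_force: [0.1, -0.5, -0.2]
width: 0.204
```

move_arm --translation '[[0,0,-1],[0,0,0]]' --delta_rot '[[0,0,0],[0,0,0]]' --fingers '[0.2,0.2]'

```text
clock: 11.45
position: [0.5569, -0.0429, 0.0241]
tool_rot: [-0.507, 0.507, -0.493, 0.493]
ft_force: [-0.2, 0.0, 1.1]
width: 0.198
```

move_arm --translation '[[0,0,-0.5],[0,0,0]]' --delta_rot '[[0,0,0],[0,0,0]]' --fingers '[0.2,0.2]'

```text
clock: 11.65
position: [0.557, -0.0429, 0.0237]
tool_rot: [-0.507, 0.507, -0.493, 0.493]
ft_force: [-0.1, -0.4, -1.5]
width: 0.197
```

move_arm --translation '[[0,0,-0.5],[0,0,0]]' --delta_rot '[[0,0,0],[0,0,0]]' --fingers '[0.2,0.2]'

```text
clock: 11.85
position: [0.5571, -0.0429, 0.0233]
tool_rot: [0.507, -0.507, 0.493, -0.493]
ft_force: [-0.1, -0.6, 0.1]
width: 0.2
```

```bash
python3 - <<'E'
from h import *
im=arm.read_camera("scene")[:,:,::-1];cv2.imwrite("pics/s8.png",cv2.convertScaleAbs(cv2.resize(im[190:260,260:340],None,fx=8,fy=8,interpolation=cv2.INTER_CUBIC),alpha=1.6))
print(arm.get_state()["ft_force"],arm.get_state()["position"])
E
```

```text
[ 0.01570877 -0.26512173  0.04145195] [ 0.55706165 -0.04289794  0.02331064]
```

View pics/s8.png

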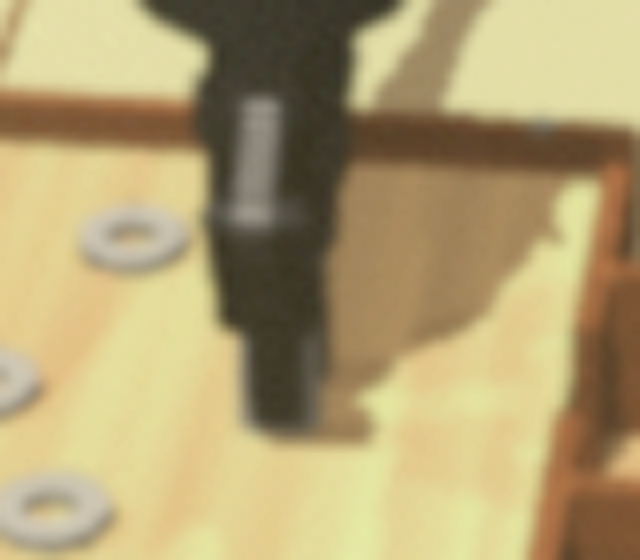

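move_arm --translation '[[0,0,10],[0,0,15],[1,-24,0],[1,-24,0],[1,-24,0],[0.8,-24,0],[0,-26,0],[0,0,-10],[0,0,-10],[0,0,-4],[0,0,0]]' --delta_rot '[[0,0,0],[0,0,0],[0,0,0],[0,0,0],[0,0,0],[0,0,0],[0,0,0],[0,0,0],[0,0,0],[0,0,0],[0,0,0]]' --fingers '[0.2,0.2,0.2,0.2,0.2,0.2,0.2,0.2,0.2,0.2,0.2]'

```text
clock: 13.0
position: [0.5602, -0.1637, 0.0237]
tool_rot: [-0.507, 0.508, -0.493, 0.492]
ft_force: [0.1, 0.4, -0.4]
width: 0.198
```

```bash
python3 - <<'E'
from h import *
im=arm.read_camera("wrist")[:,:,::-1];cv2.imwrite("pics/w8.png",im);st=arm.get_state();print(st["position"],st["ft_force"])
from wm import *
for o in washers(im,st,(60,80,500,270)):print(o)
E
```

```text
[ 0.56040659 -0.16373885  0.02381003] [ 0.1652746   0.3612953  -0.53660825]
(array([319. , 210.6]), array([72.9, 74.8]), array([ 559.6, -125.2,   49. ]))
(array([468.9, 143.1]), array([67.3, 82.4]), array([618.5, -95.9,  49. ]))
(array([118.3, 133.1]), array([72.8, 82.1]), array([478.5, -96.1,  49. ]))
```

View pics/w8.png

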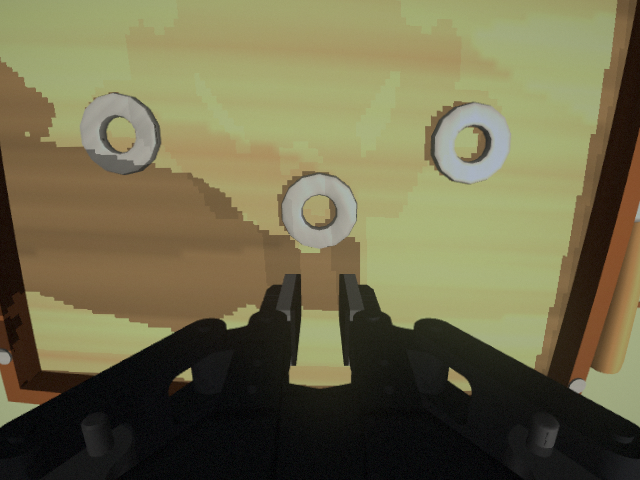

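move_arm --translation '[[-0.2,8,0],[-0.2,6,0],[-0.2,6,0],[-0.2,6,0],[-0.2,8,0],[-0.2,8,0],[-0.2,8,0],[-0.2,8,0],[-0.2,6,0],[0,0,0]]' --delta_rot '[[0,0,0],[0,0,0],[0,0,0],[0,0,0],[0,0,0],[0,0,0],[0,0,0],[0,0,0],[0,0,0],[0,0,0]]' --fingers '[0.2,0.2,0.2,0.2,0.2,0.2,0.2,0.2,0.2,0.2]'

```text
clock: 14.05
position: [0.5589, -0.1, 0.0242]
tool_rot: [0.507, -0.507, 0.493, -0.492]
ft_force: [-0.2, 0.1, 0.1]
width: 0.202
```

```bash
cat > look.py <<'E'
import sys
from wm import *
k=sys.argv[1];roi=tuple(map(int,sys.argv[2:6]))
st=arm.get_state();im=np.ascontiguousarray(arm.read_camera("wrist")[:,:,::-1]);cv2.imwrite(f"pics/{k}.png",im);print(st["clock"],(st["position"]*1000).round(1),st["ft_force"].round(1))
for o in washers(im,st,roi):print(o)
E
python3 look.py w9 60 80 500 285
```

```text
14.05 [ 558.9 -100.    24.2] [-0.2  0.1  0.1]
(array([456.5, 273.7]), array([26.7, 67.1]), array([619.5, -87.9,  49. ]))
(array([135.7, 271.8]), array([37.9, 63. ]), array([477.8, -91.4,  49. ]))
(array([319.8, 241.3]), array([68.9, 72. ]), array([558.8, -74.8,  49. ]))
```

View pics/w9.png

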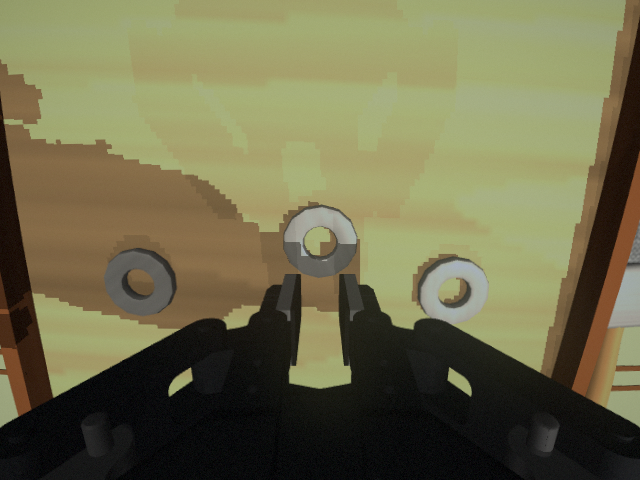

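move_arm --translation '[[-0.3,6,0],[-0.3,8,0],[-0.3,8,0],[-0.3,8,0],[-0.3,8,0],[-0.3,8,0],[-0.3,8,0],[-0.3,8,0],[-0.3,8,0],[-0.3,8,0],[-0.3,6,0],[0,3,0],[0,0,0]]' --delta_rot '[[0,0,0],[0,0,0],[0,0,0],[0,0,0],[0,0,0],[0,0,0],[0,0,0],[0,0,0],[0,0,0],[0,0,0],[0,0,0],[0,0,0],[0,0,0]]' --fingers '[0.2,0.2,0.2,0.2,0.2,0.2,0.2,0.2,0.2,0.2,0.2,0.2,0.2]'

```text
clock: 15.4
position: [0.5557, -0.0135, 0.0242]
tool_rot: [-0.507, 0.507, -0.493, 0.492]
ft_force: [-0.2, 0.7, 0.3]
width: 0.201
```

```bash
python3 look.py w10 250 80 400 285
```

```text
15.4 [555.7 -13.5  24.2] [-0.2  0.7  0.3]
(array([319.5, 241.5]), array([70.5, 72.1]), array([555.5,  11.6,  49. ]))
```

View pics/w10.png

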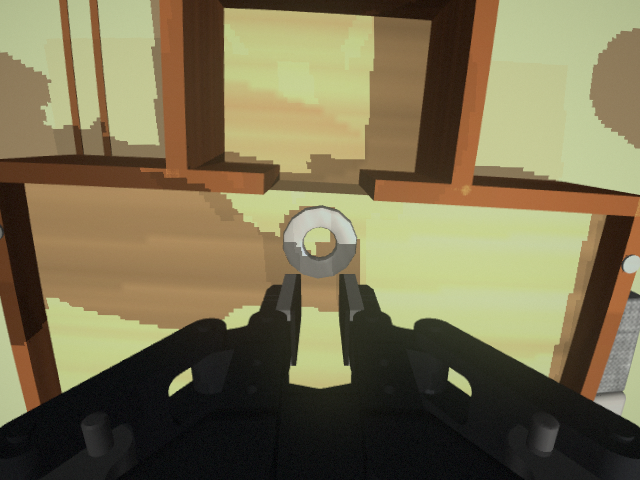

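move_arm --translation '[[0,5,0],[0,6,0],[0,6,0],[0,5,0],[0,4,0],[0,0,0],[0,0,0]]' --delta_rot '[[0,0,0],[0,0,0],[0,0,0],[0,0,0],[0,0,0],[0,0,0],[0,0,0]]' --fingers '[0.2,0.2,0.2,0.2,0.2,0.2,0.2]'

```text
clock: 16.15
position: [0.5557, 0.0123, 0.0243]
tool_rot: [-0.507, 0.507, -0.493, 0.493]
ft_force: [-0.1, -0.8, -0.6]
width: 0.197
```

```bash
python3 look.py w11 250 80 400 285
```

```text
16.15 [555.7  12.3  24.3] [-0.1 -0.8 -0.6]
(array([322.9, 186.9]), array([58.4, 59.1]), array([556.2,  60.6,  49. ]))
```

View pics/w11.png

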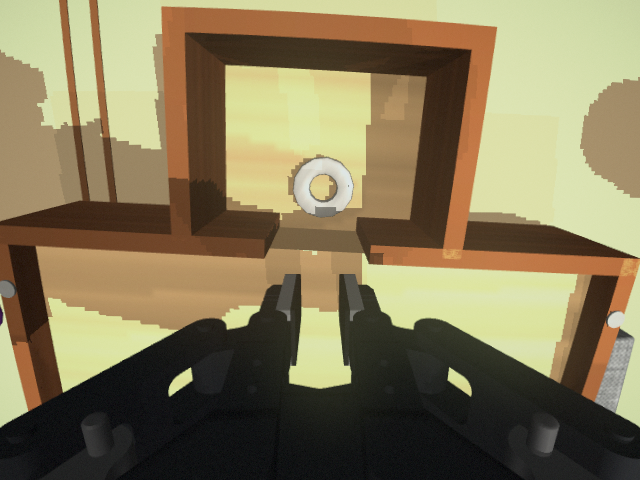

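move_arm --translation '[[0,-5,10],[0,-5,20],[-16,-21,0],[-16,-21,0],[-16,-21,0],[-16,-21,0],[-16,-21,0],[-16,-20.3,0],[0,0,-10],[0,0,-12],[0,0,-8],[0,0,0]]' --delta_rot '[[0,0,0],[0,0,0],[0,0,-6.3],[0,0,-6.3],[0,0,-6.3],[0,0,-6.3],[0,0,-6.3],[0,0,-6.3],[0,0,0],[0,0,0],[0,0,0],[0,0,0]]' --fingers '[0.2,0.2,0.2,0.2,0.2,0.2,0.2,0.2,0.2,0.2,0.2,0.2]'

```text
clock: 17.4
position: [0.4598, -0.1226, 0.0235]
tool_rot: [0.321, -0.321, 0.63, -0.63]
ft_force: [0.0, 0.4, 0.1]
width: 0.196
```

```bash
python3 look.py w12 60 80 520 285;python3 -c "
from h import *
_,T=pose('wrist',arm.get_state());c=arm.get_calibration('wrist');M=T@np.linalg.inv(c['mount']);print(np.degrees(np.arctan2(-M[1,0],-M[0,0])))"
```

```text
17.4 [ 459.8 -122.6   23.5] [0.  0.4 0.1]
(array([319. , 225.3]), array([72.2, 73.7]), array([479.1, -96.3,  49. ]))
53.96720782709346
```

View pics/w12.png

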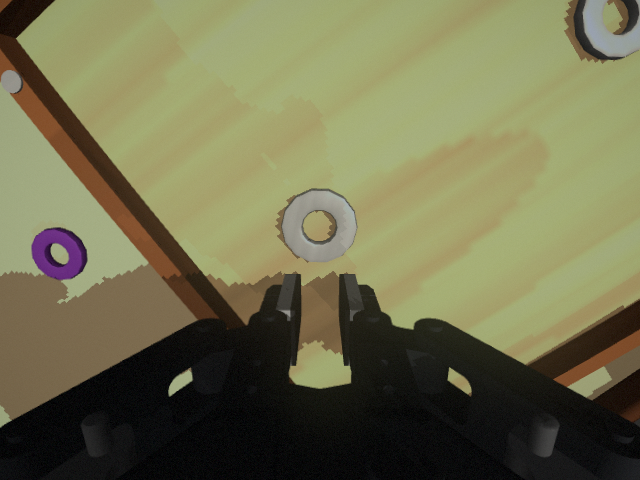

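move_arm --translation '[[4.15,5.7,0],[4.15,5.7,0],[4.15,5.7,0],[4.15,5.7,0],[4.15,5.7,0],[4.15,5.7,0],[4.15,5.7,0],[4.15,5.7,0],[4.15,5.7,0],[4.15,5.7,0],[4.15,5.7,0],[4.15,5.7,0],[4.15,5.7,0],[4.15,5.7,0],[4.15,5.7,0],[4.15,5.7,0],[2.9,4,0],[0,0,0]]' --delta_rot '[[0,0,0],[0,0,0],[0,0,0],[0,0,0],[0,0,0],[0,0,0],[0,0,0],[0,0,0],[0,0,0],[0,0,0],[0,0,0],[0,0,0],[0,0,0],[0,0,0],[0,0,0],[0,0,0],[0,0,0],[0,0,0]]' --fingers '[0.2,0.2,0.2,0.2,0.2,0.2,0.2,0.2,0.2,0.2,0.2,0.2,0.2,0.2,0.2,0.2,0.2,0.2]'

```text
clock: 19.25
position: [0.5296, -0.0275, 0.0244]
tool_rot: [-0.321, 0.32, -0.63, 0.63]
ft_force: [-0.1, 0.1, 1.1]
width: 0.199
```

```bash
python3 look.py w13 250 150 400 285
```

```text
19.25 [529.6 -27.5  24.4] [-0.1  0.1  1.1]
(array([321.1, 241.1]), array([70.2, 72.5]), array([545.4,  -7.4,  49. ]))
```

View pics/w13.png

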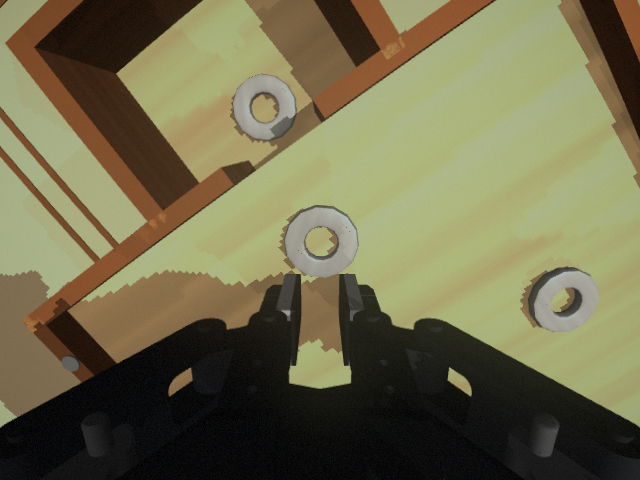

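```bash
cat > turn.py <<'E'
import numpy as np,sys
def run(W,h0,hs,step,d=25.2):
    W=np.array(W,float);u=lambda h:np.array([np.cos(np.radians(h)),np.sin(np.radians(h))])
    T=W-d*u(h0);h=h0
    for k in hs:
        W=W+step*u(k);N=W-d*u(k);print((N-T).round(1).tolist(),k-h,W.round(1));T=N;h=k
    return W
run((545.4,-7.4),54,[59,64,69,74,79,84,89],3)
E
python3 turn.py
```

```text
[3.4, 1.4] 5 [546.9  -4.8]
[3.2, 1.6] 5 [548.3  -2.1]
[3.1, 1.9] 5 [549.3   0.7]
[2.9, 2.2] 5 [550.2   3.6]
[2.7, 2.4] 5 [550.7   6.5]
[2.5, 2.7] 5 [551.    9.5]
[2.2, 2.9] 5 [551.1  12.5]
```

move_arm --translation '[[3.5,4.9,0],[3.4,1.4,0],[3.2,1.6,0],[3.1,1.9,0],[2.9,2.2,0],[2.7,2.4,0],[2.5,2.7,0],[2.2,2.9,0],[0,0,0]]' --delta_rot '[[0,0,0],[0,0,5],[0,0,5],[0,0,5],[0,0,5],[0,0,5],[0,0,5],[0,0,5],[0,0,0]]' --fingers '[0.2,0.2,0.2,0.2,0.2,0.2,0.2,0.2,0.2]'

```text
clock: 20.2
position: [0.5529, -0.0077, 0.0243]
tool_rot: [-0.495, 0.495, -0.505, 0.505]
ft_force: [0.7, -0.7, -0.0]
width: 0.199
```

```bash
python3 look.py w14 250 180 400 285
```

```text
20.2 [552.9  -7.7  24.3] [ 0.7 -0.7 -0. ]
(array([321.1, 241.6]), array([70.4, 72.2]), array([554.5,  17.2,  49. ]))
```

View pics/w14.png

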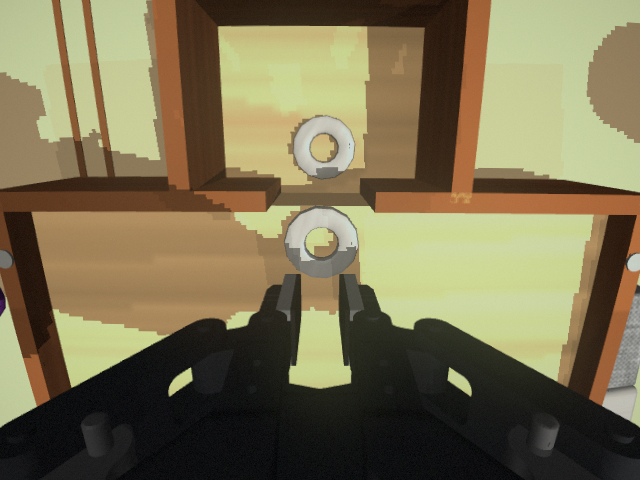

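move_arm --translation '[[0,5,0],[0.2,6,0],[0.2,6,0],[0,4,0],[0,0,0],[0,0,0]]' --delta_rot '[[0,0,0],[0,0,0],[0,0,0],[0,0,0],[0,0,0],[0,0,0]]' --fingers '[0.2,0.2,0.2,0.2,0.2,0.2]'

```text
clock: 20.85
position: [0.5529, 0.0133, 0.0243]
tool_rot: [-0.495, 0.495, -0.505, 0.505]
ft_force: [-0.1, -0.1, -0.7]
width: 0.199
```

```bash
python3 look.py w15 220 80 420 285
```

```text
20.85 [552.9  13.3  24.3] [-0.1 -0.1 -0.7]
(array([329.1, 194.1]), array([60.4, 76.5]), array([558.2,  58.5,  49. ]))
```

View pics/w15.png

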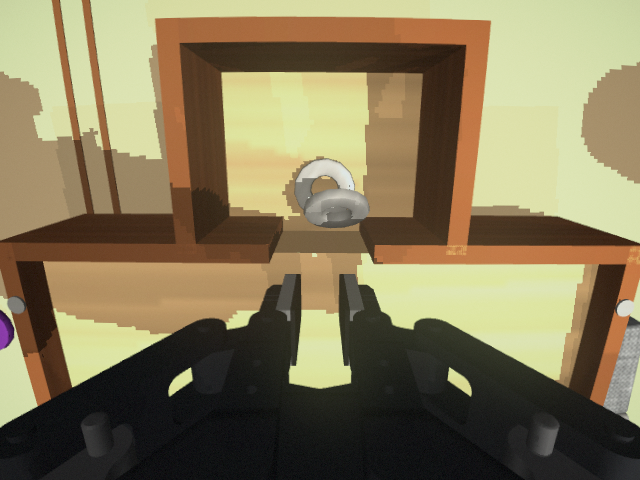

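move_arm --translation '[[0,-5,10],[0,-5,20],[14,-21.2,0],[14,-21.2,0],[14,-21.2,0],[14,-21.2,0],[14,-21.2,0],[14,-21.1,0],[0,0,-10],[0,0,-12],[0,0,-8],[0,0,0]]' --delta_rot '[[0,0,0],[0,0,0],[0,0,5.6],[0,0,5.6],[0,0,5.6],[0,0,5.6],[0,0,5.6],[0,0,5.6],[0,0,0],[0,0,0],[0,0,0],[0,0,0]]' --fingers '[0.2,0.2,0.2,0.2,0.2,0.2,0.2,0.2,0.2,0.2,0.2,0.2]'

```text
clock: 22.1
position: [0.6357, -0.1233, 0.0236]
tool_rot: [-0.62, 0.62, -0.341, 0.34]
ft_force: [-0.3, -0.4, 0.6]
width: 0.199
```

```bash
python3 look.py w16 60 80 520 285;python3 -c "
from h import *
_,T=pose('wrist',arm.get_state());c=arm.get_calibration('wrist');M=T@np.linalg.inv(c['mount']);print(np.degrees(np.arctan2(-M[1,0],-M[0,0])))"
```

```text
22.1 [ 635.7 -123.3   23.6] [-0.3 -0.4  0.6]
(array([507.2, 270.6]), array([27.1, 49. ]), array([699.7, -68.8,  49. ]))
(array([319.2, 224.9]), array([71.7, 73. ]), array([618.8, -95.9,  49. ]))
122.47713004103905
```

View pics/w16.png

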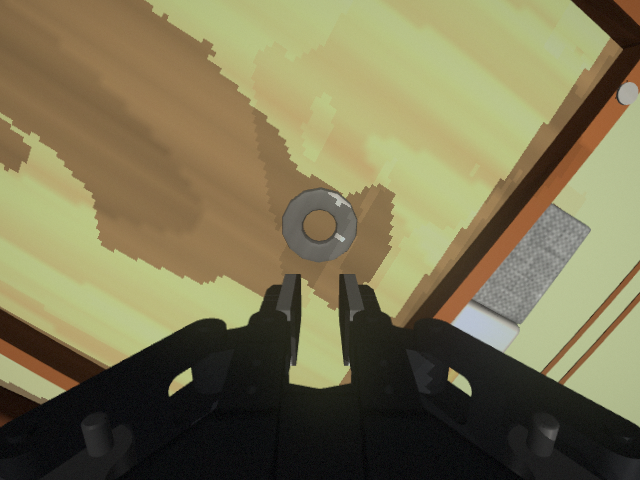

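move_arm --translation '[[-3.75,5.9,0],[-3.75,5.9,0],[-3.75,5.9,0],[-3.75,5.9,0],[-3.75,5.9,0],[-3.75,5.9,0],[-3.75,5.9,0],[-3.75,5.9,0],[-3.75,5.9,0],[-3.75,5.9,0],[-3.75,5.9,0],[-3.75,5.9,0],[-3.75,5.9,0],[-3.75,5.9,0],[-3.75,5.9,0],[-3.2,5,0],[0,0,0]]' --delta_rot '[[0,0,0],[0,0,0],[0,0,0],[0,0,0],[0,0,0],[0,0,0],[0,0,0],[0,0,0],[0,0,0],[0,0,0],[0,0,0],[0,0,0],[0,0,0],[0,0,0],[0,0,0],[0,0,0],[0,0,0]]' --fingers '[0.2,0.2,0.2,0.2,0.2,0.2,0.2,0.2,0.2,0.2,0.2,0.2,0.2,0.2,0.2,0.2,0.2]'

```text
clock: 23.85
position: [0.5768, -0.0299, 0.0242]
tool_rot: [-0.62, 0.62, -0.34, 0.34]
ft_force: [0.1, -0.4, -0.3]
width: 0.199
```

```bash
python3 look.py w17 250 150 400 285; python3 -c "
from turn import run
print()
run((560,-3.3),122.5,[116.5,111,105.5,100,94.5,89],3.3)"
```

```text
23.85 [576.8 -29.9  24.2] [ 0.1 -0.4 -0.3]
(array([318.4, 241.3]), array([70.2, 71.4]), array([563.5,  -8.9,  49. ]))
[3.4, 1.4] 5 [546.9  -4.8]
[3.2, 1.6] 5 [548.3  -2.1]
[3.1, 1.9] 5 [549.3   0.7]
[2.9, 2.2] 5 [550.2   3.6]
[2.7, 2.4] 5 [550.7   6.5]
[2.5, 2.7] 5 [551.    9.5]
[2.2, 2.9] 5 [551.1  12.5]

[-3.8, 1.7] -6.0 [ 5.585e+02 -3.000e-01]
[-3.4, 2.1] -5.5 [557.3   2.7]
[-3.2, 2.4] -5.5 [556.5   5.9]
[-2.9, 2.7] -5.5 [555.9   9.2]
[-2.7, 3.0] -5.5 [555.6  12.5]
[-2.4, 3.2] -5.5 [555.7  15.8]
```

View pics/w17.png

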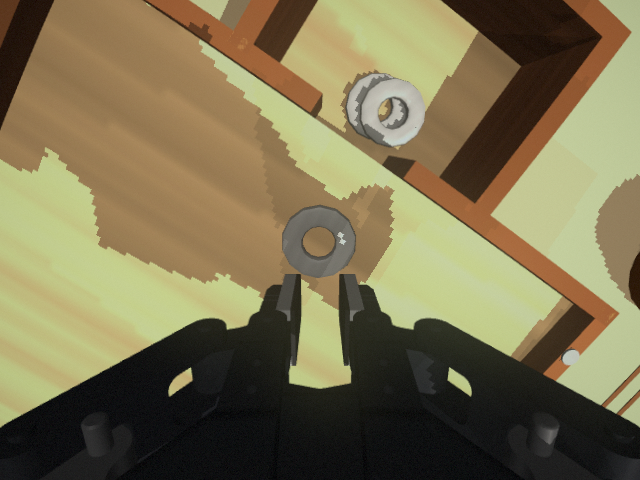

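move_arm --translation '[[-3.8,5.9,0],[-3.8,1.7,0],[-3.4,2.1,0],[-3.2,2.4,0],[-2.9,2.7,0],[-2.7,3,0],[-2.4,3.2,0],[0,0,0]]' --delta_rot '[[0,0,0],[0,0,-6],[0,0,-5.5],[0,0,-5.5],[0,0,-5.5],[0,0,-5.5],[0,0,-5.5],[0,0,0]]' --fingers '[0.2,0.2,0.2,0.2,0.2,0.2,0.2,0.2]'

```text
clock: 24.7
position: [0.5549, -0.0093, 0.0242]
tool_rot: [0.495, -0.495, 0.505, -0.504]
ft_force: [-0.6, 0.8, 0.2]
width: 0.196
```

```bash
python3 look.py w18 250 200 400 285
```

```text
24.7 [554.9  -9.3  24.2] [-0.6  0.8  0.2]
(array([318.3, 241.8]), array([70.5, 72. ]), array([555.4,  15.7,  49. ]))
```

View pics/w18.png

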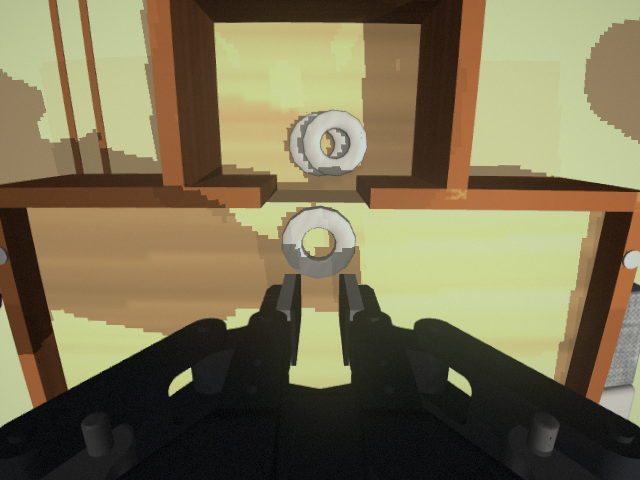

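move_arm --translation '[[0,5,0],[0,6,0],[0,6,0],[0,5,0],[0,0,0],[0,0,0],[0,0,0],[0,0,0]]' --delta_rot '[[0,0,0],[0,0,0],[0,0,0],[0,0,0],[0,0,0],[0,0,0],[0,0,0],[0,0,0]]' --fingers '[0.2,0.2,0.2,0.2,0.2,0.2,0.2,0.2]'

```text
clock: 25.55
position: [0.5552, 0.0122, 0.0242]
tool_rot: [0.495, -0.495, 0.505, -0.504]
ft_force: [-0.2, 0.6, 0.1]
width: 0.197
```

```bash
python3 look.py w19 220 80 420 285
```

```text
25.55 [555.2  12.2  24.2] [-0.2  0.6  0.1]
(array([319.9, 200.6]), array([ 68. , 112.2]), array([556.6,  54.9,  49. ]))
```

View pics/w19.png

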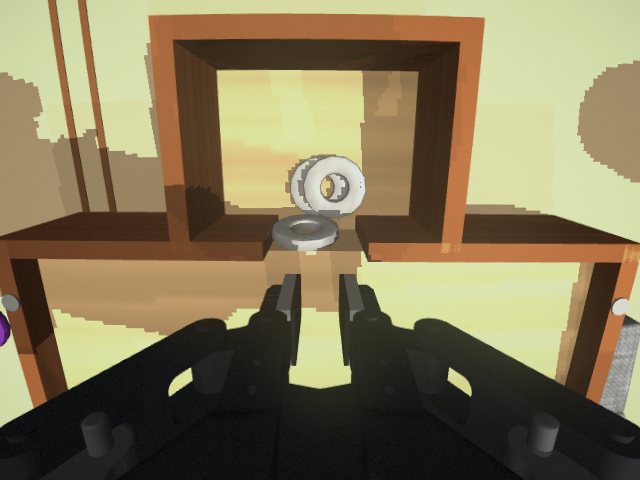

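move_arm --translation '[[0,0,0],[0,0,0],[0,0,0]]' --delta_rot '[[0,0,0],[0,0,0],[0,0,0]]' --fingers '[0.2,0.2,0.2]'

```text
clock: 25.9
position: [0.5553, 0.0123, 0.0243]
tool_rot: [0.495, -0.495, 0.505, -0.505]
ft_force: [0.7, -1.2, -0.0]
width: 0.196
```

```bash
python3 look.py w20 220 80 420 285; python3 - <<'E'
import cv2
im=cv2.imread("pics/w20.png");cv2.imwrite("pics/w20c.png",cv2.resize(im[120:300,230:410],None,fx=3.3,fy=3.3,interpolation=cv2.INTER_CUBIC))
E
```

```text
25.9 [555.3  12.3  24.3] [ 0.7 -1.2 -0. ]
(array([319.8, 200.8]), array([ 68.1, 112.2]), array([556.6,  54.9,  49. ]))
```

View pics/w20c.png

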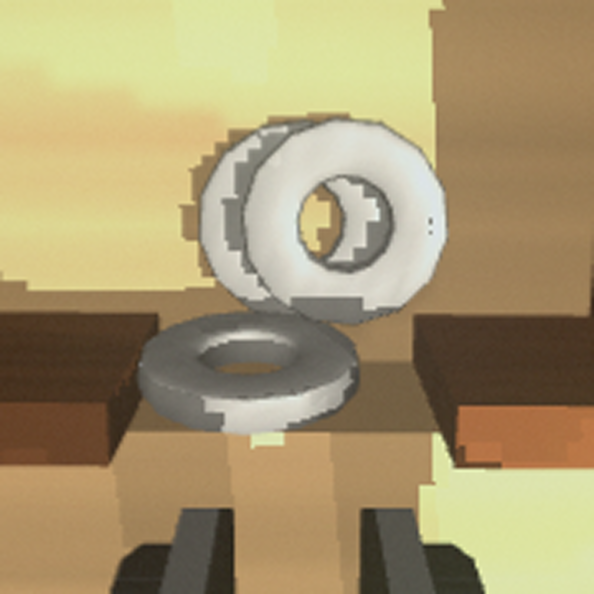

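```bash
python3 - <<'E'
from h import *
im=arm.read_camera("scene")[:,:,::-1];cv2.imwrite("pics/s9.png",cv2.convertScaleAbs(cv2.resize(im[205:285,300:385],None,fx=7,fy=7,interpolation=cv2.INTER_CUBIC),alpha=1.6))
im=arm.read_camera("top")[:,:,::-1];cv2.imwrite("pics/t9.png",cv2.convertScaleAbs(cv2.resize(im[205:285,260:345],None,fx=7,fy=7,interpolation=cv2.INTER_CUBIC),alpha=1.6))
E
```

```text
(no output)
```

View pics/s9.png

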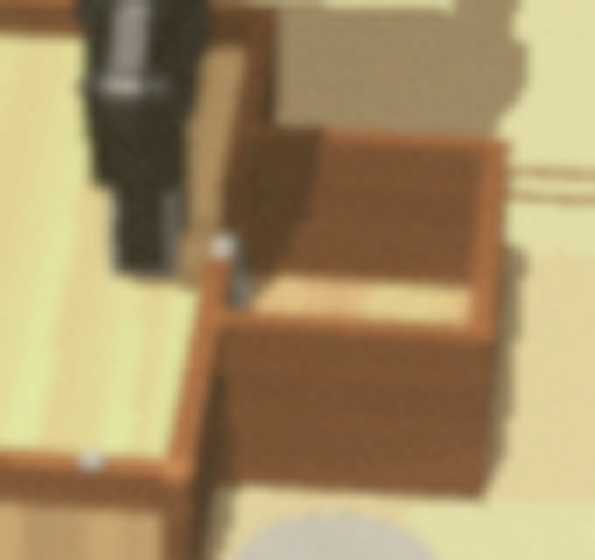

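View pics/t9.png

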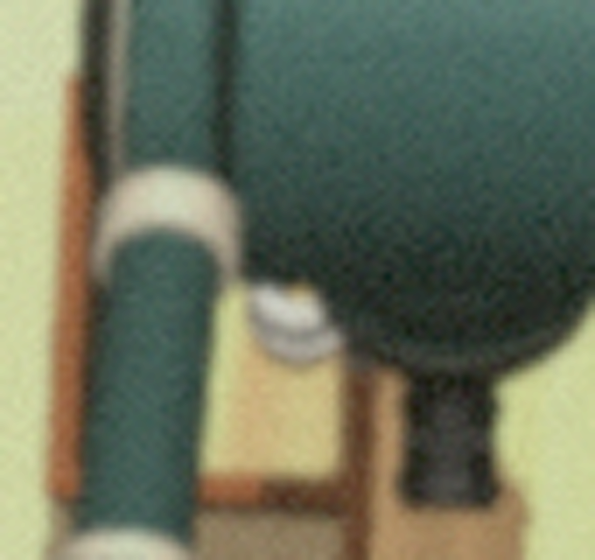

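```bash
python3 - <<'E'
from h import *
for z in(.03,.04,.045,.05,.055,.06):print(z,(cast("scene",[(331.7,239),(334.3,247)],z)*1000).round(0).tolist())
print(proj("scene",[[.555,.032,.045],[.534,.0325,.059],[.576,.0315,.059]]))
E
```

```text
0.03 [[523.0, 34.0, 30.0], [555.0, 42.0, 30.0]]
0.04 [[539.0, 35.0, 40.0], [570.0, 43.0, 40.0]]
0.045 [[547.0, 35.0, 45.0], [578.0, 43.0, 45.0]]
0.05 [[555.0, 36.0, 50.0], [585.0, 44.0, 50.0]]
0.055 [[562.0, 36.0, 55.0], [593.0, 44.0, 55.0]]
0.06 [[570.0, 37.0, 60.0], [601.0, 45.0, 60.0]]
[[329.90235149 240.96628049]
 [330.95154395 230.37791514]
 [328.91037202 240.7227127 ]]
```

move_arm --translation '[[0,-8,10],[0,0,16],[0,0,0],[0,0,0],[0,0,0]]' --delta_rot '[[0,0,0],[0,0,0],[0,0,0],[0,0,0],[0,0,0]]' --fingers '[0.2,0.2,0,0,0]'

```text
clock: 26.55
position: [0.5548, 0.0042, 0.0499]
tool_rot: [0.495, -0.496, 0.505, -0.504]
ft_force: [-0.6, -0.4, 0.1]
width: -0.003
```

```bash
python3 look.py w21 220 80 420 285;  python3 - <<'E'
from h import *
im=arm.read_camera("scene")[:,:,::-1];cv2.imwrite("pics/s10.png",cv2.convertScaleAbs(cv2.resize(im[205:285,300:385],None,fx=7,fy=7,interpolation=cv2.INTER_CUBIC),alpha=1.6))
E
```

```text
26.55 [554.8   4.2  49.9] [-0.6 -0.4  0.1]
(array([320.8, 177.8]), array([59.7, 95.1]), array([556.9,  53.6,  49. ]))
```

View pics/w21.png

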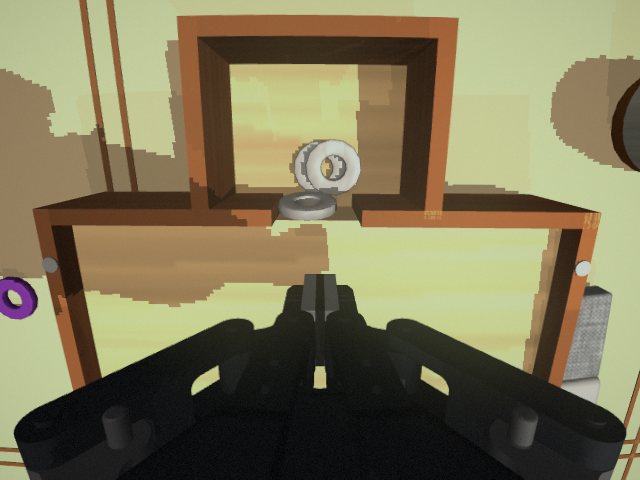

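View pics/s10.png

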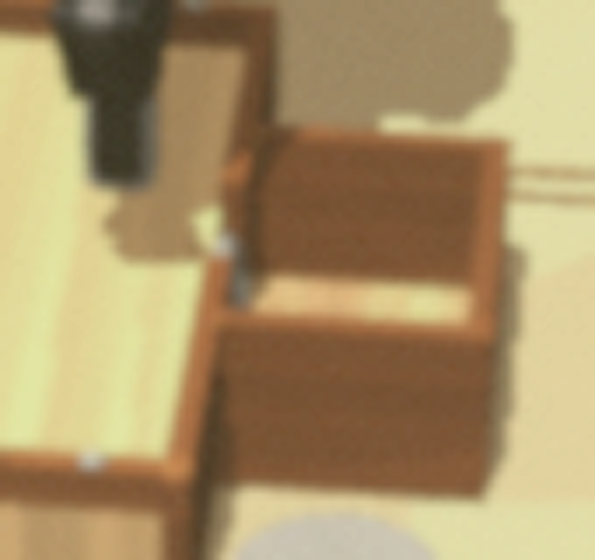

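move_arm --translation '[[0,0,-10],[0,0,-8],[0,0,-2],[0,0,0]]' --delta_rot '[[0,0,0],[0,0,0],[0,0,0],[0,0,0]]' --fingers '[0,0,0,0]'

```text
clock: 27.05
position: [0.5542, 0.0045, 0.029]
tool_rot: [0.495, -0.496, 0.505, -0.504]
ft_force: [0.1, -0.7, -0.4]
width: -0.003
```

move_arm --translation '[[0,0,-1],[0,0,0]]' --delta_rot '[[0,0,0],[0,0,0]]' --fingers '[0,0]'

```text
clock: 27.25
position: [0.5555, 0.0044, 0.0294]
tool_rot: [-0.496, 0.495, -0.504, 0.505]
ft_force: [-0.3, 0.2, -0.1]
width: -0.0
```

```bash
python3 look.py w22 220 80 420 285;  python3 - <<'E'
from h import *
im=arm.read_camera("scene")[:,:,::-1];cv2.imwrite("pics/s11.png",cv2.convertScaleAbs(cv2.resize(im[205:285,300:385],None,fx=7,fy=7,interpolation=cv2.INTER_CUBIC),alpha=1.6))
E
```

```text
27.25 [555.5   4.4  29.4] [-0.3  0.2 -0.1]
(array([319.5, 183.2]), array([ 67.1, 107.6]), array([556.8,  53.6,  49. ]))
```

View pics/s11.png

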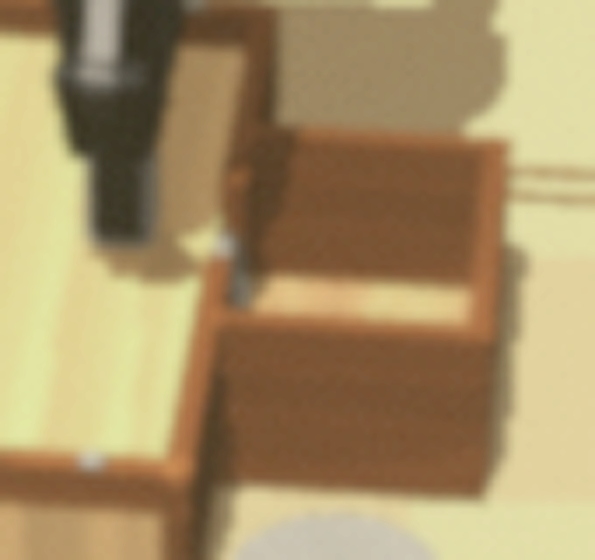

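View pics/w22.png

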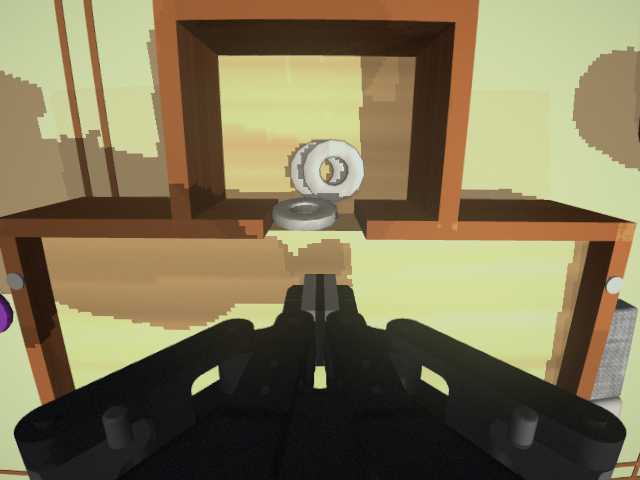

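move_arm --translation '[[-1,0,-2],[-1,0,-1],[-1,0,-1],[0,0,0]]' --delta_rot '[[0,0,0],[0,0,0],[0,0,0],[0,0,0]]' --fingers '[0,0,0,0]'

```text
clock: 27.75
position: [0.5518, 0.0044, 0.025]
tool_rot: [0.495, -0.496, 0.505, -0.504]
ft_force: [0.3, -0.7, -0.4]
width: 0.001
```

move_arm --translation '[[0,5,0],[0,5,0],[0,5,0],[0,4,0],[0,3,0],[0,0,0]]' --delta_rot '[[0,0,0],[0,0,0],[0,0,0],[0,0,0],[0,0,0],[0,0,0]]' --fingers '[0,0,0,0,0,0]'

```text
clock: 28.35
position: [0.5525, 0.0269, 0.0255]
tool_rot: [-0.496, 0.496, -0.504, 0.504]
ft_force: [-0.2, -1.6, 1.4]
width: 0.004
```

```bash
python3 look.py w23 220 80 420 285;  python3 - <<'E'
from h import *
im=arm.read_camera("scene")[:,:,::-1];cv2.imwrite("pics/s12.png",cv2.convertScaleAbs(cv2.resize(im[205:285,300:385],None,fx=7,fy=7,interpolation=cv2.INTER_CUBIC),alpha=1.6))
E
```

```text
28.35 [552.5  26.9  25.5] [-0.2 -1.6  1.4]
(array([329.8, 279.6]), array([10.5, 11.5]), array([557.7,  33.9,  49. ]))
(array([325.5, 229. ]), array([ 66.7, 109.6]), array([556. ,  57.1,  49. ]))
```

View pics/s12.png

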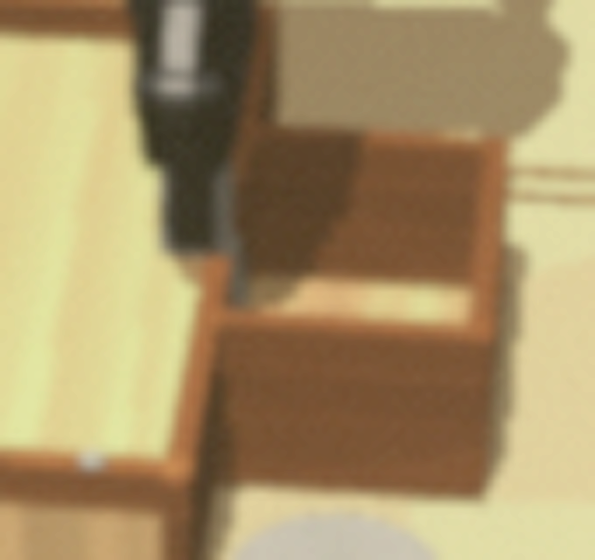

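View pics/w23.png

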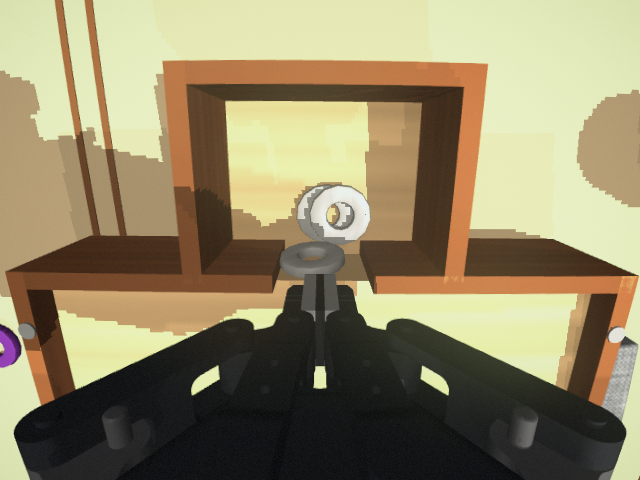

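move_arm --translation '[[0,3,0],[0,3,0],[0,2,0],[0,0,0]]' --delta_rot '[[0,0,0],[0,0,0],[0,0,0],[0,0,0]]' --fingers '[0,0,0,0]'

```text
clock: 28.85
position: [0.5525, 0.0347, 0.0256]
tool_rot: [-0.496, 0.495, -0.504, 0.505]
ft_force: [-0.1, 0.1, 2.0]
width: -0.001
```

```bash
python3 look.py w24 220 80 420 285
```

```text
28.85 [552.5  34.7  25.6] [-0.1  0.1  2. ]
(array([314.6, 272.3]), array([22., 62.]), array([551.1,  45.3,  49. ]))
(array([313.1, 260.4]), array([ 6.7, 29.6]), array([550.5,  50.8,  49. ]))
(array([333.2, 228. ]), array([58.1, 72.8]), array([559.4,  65.3,  49. ]))
```

View pics/w24.png

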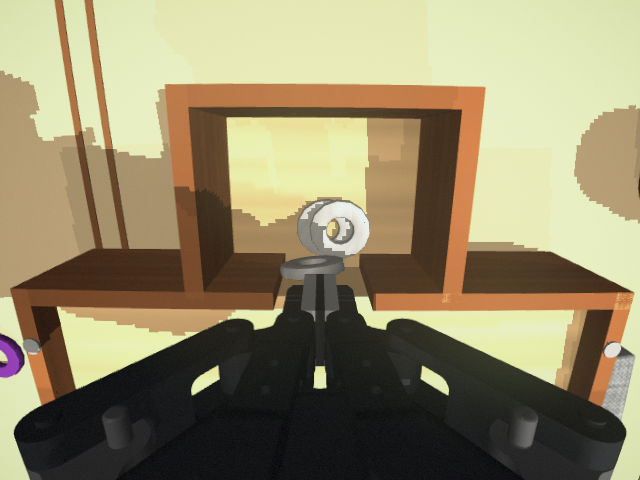

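Washer is being rotated upright (312,266); continue so it topples.

move_arm --translation '[[0,3,0],[0,3,0],[0,3,0],[0,2,0],[0,0,0],[0,0,0]]' --delta_rot '[[0,0,0],[0,0,0],[0,0,0],[0,0,0],[0,0,0],[0,0,0]]' --fingers '[0,0,0,0,0,0]'

```text
clock: 29.5
position: [0.5522, 0.0455, 0.0252]
tool_rot: [0.496, -0.496, 0.504, -0.504]
ft_force: [-0.5, 0.1, 0.7]
width: 0.001
```

```bash
python3 look.py w25 220 80 420 285
```

```text
29.5 [552.2  45.5  25.2] [-0.5  0.1  0.7]
(array([333.8, 248.6]), array([60.7, 70.4]), array([559.3,  67. ,  49. ]))
```

View pics/w25.png

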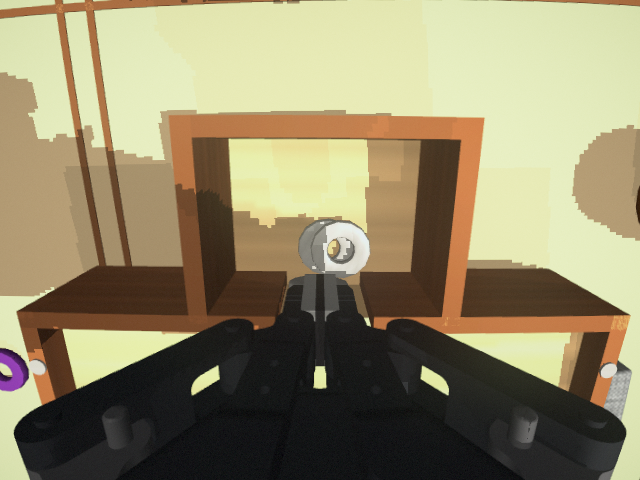

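move_arm --translation '[[0,-3,1],[0,-10,3],[0,-12,8],[0,-12,20],[0,-10,30],[0,-5,30],[0,0,0],[0,0,0]]' --delta_rot '[[0,0,0],[0,0,0],[0,0,0],[0,0,0],[0,0,0],[0,0,0],[0,0,0],[0,0,0]]' --fingers '[0,0,0,0,0,0,0,0]'

```text
clock: 30.35
position: [0.5533, -0.0077, 0.119]
tool_rot: [-0.496, 0.494, -0.504, 0.506]
ft_force: [-0.7, 0.3, -0.8]
width: -0.0
```

```bash
python3 look.py w26 220 80 420 285;  python3 - <<'E'
from h import *
im=arm.read_camera("scene")[:,:,::-1];cv2.imwrite("pics/s13.png",cv2.convertScaleAbs(cv2.resize(im[205:285,300:385],None,fx=7,fy=7,interpolation=cv2.INTER_CUBIC),alpha=1.6))
E
```

```text
30.35 [553.3  -7.7 119. ] [-0.7  0.3 -0.8]
(array([324.1, 148.2]), array([44. , 58.7]), array([558.3,  54.4,  49. ]))
```

View pics/s13.png

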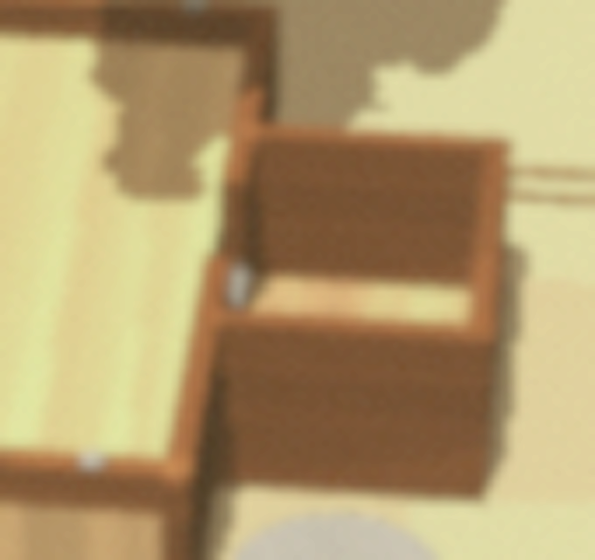

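View pics/w26.png

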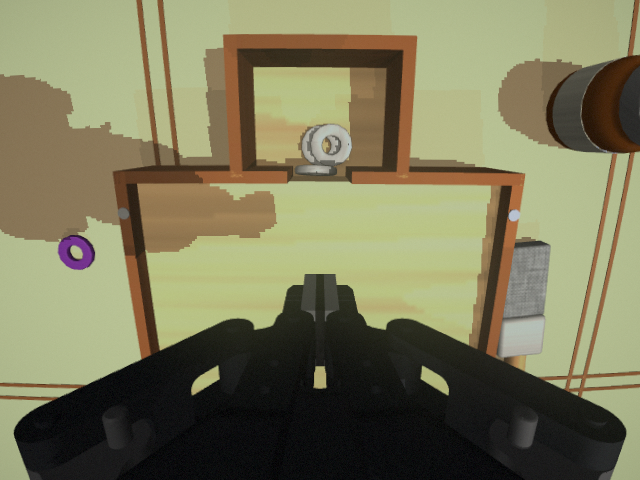

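move_arm --translation '[[0,-20,15],[0,-30,25],[0,-30,20],[0,0,0],[0,0,0],[0,0,0]]' --delta_rot '[[0,0,0],[0,0,0],[0,0,0],[0,0,0],[0,0,0],[0,0,0]]' --fingers '[0,0,0,0,0,0]'

```text
clock: 31.05
position: [0.5508, -0.0856, 0.1752]
tool_rot: [0.495, -0.496, 0.506, -0.503]
ft_force: [-0.3, 0.9, -0.4]
width: 0.001
```

```bash
python3 look.py w27 220 80 420 200;  python3 - <<'E'
from h import *
im=np.ascontiguousarray(arm.read_camera("scene")[:,:,::-1]);cv2.imwrite("pics/s14.png",im)
a=cv2.cvtColor(cv2.imread("pics/scene0.png"),cv2.COLOR_BGR2GRAY);d=cv2.absdiff(a,cv2.cvtColor(im,cv2.COLOR_BGR2GRAY))
for n,(u0,v0,u1,v1) in dict(jar=(325,275,370,330),brush=(188,285,298,315),driver=(395,225,412,290),runner=(150,205,192,282)).items():print(n,d[v0:v1,u0:u1].mean().round(1))
w=cv2.imread("pics/w27.png");cv2.imwrite("pics/w27c.png",cv2.resize(w[0:200,200:440],None,fx=3,fy=3,interpolation=cv2.INTER_CUBIC))
E
```

```text
31.05 [550.8 -85.6 175.2] [-0.3  0.9 -0.4]
jar 1.5
brush 1.6
driver 1.6
runner 1.7
```

View pics/s14.png

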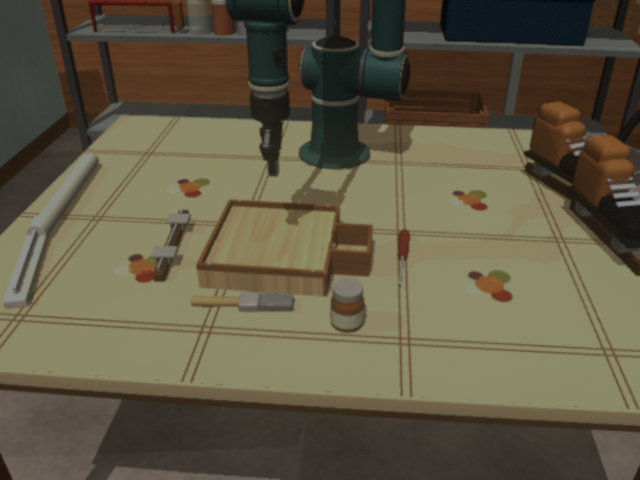

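View pics/w27c.png

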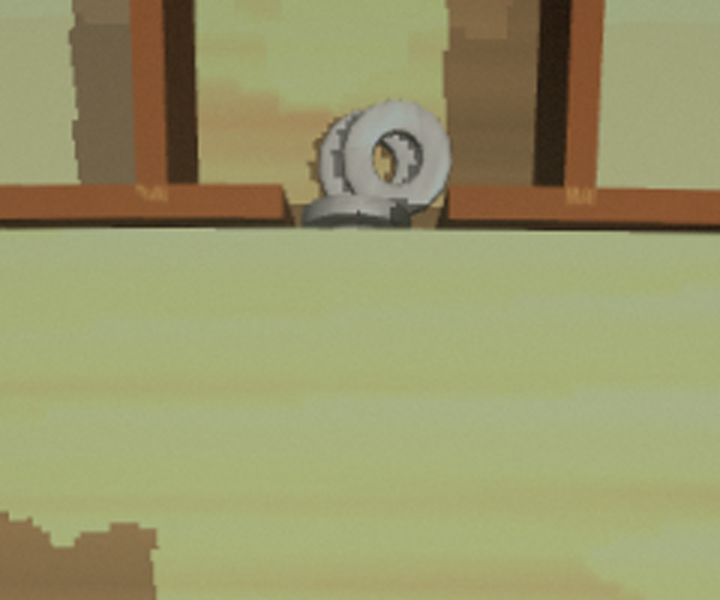

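```bash
python3 -c "
from cell import arm
print(arm.close_job())"
```

```text
the job is handed in; nothing more can be done
None
```

All three washers are in the catch box, swept through the gate one at a time in the order middle, low-x side, high-x side. I handed in at about 31 s of the 64 s allowed.

- **First pass missed:** my first push went over the middle washer without touching it. The fingertips sit about 20 mm higher than the reported tool point. I lowered to the tray floor in 1 mm steps and repeated the push.
- **Third washer needed a nudge:** it tipped over the edge but came to rest leaning in the gap, because the first two lay stacked just behind the gate. With the fingers shut I nudged it clear of the edge. The force readings then were 2 N or less.
- **Last check:** the wrist and scene pictures show the sweeping floor empty. Two washers lie stacked in the box. The third stands on edge between that stack and the wall under the gate, with its top below floor level, so it is inside but not flat.
- **Everything else:** comparing the scene picture with the first one, the jar, brush, screwdriver and runner did not move. I never approached the purple look-alike, and it was still on the table in the second-last wrist picture. The gripper was well clear of everything at hand-in.

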